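Inspect a resin-mounted specimen with a hand lens at its focal height

TASK

Take the loose lid off the steel specimen jar by its knob and set it down, flat and knob up, on the bare worktop clear of the stand. Then pick up the hand lens from its rest by the handle and hold it level over the specimen in the open jar, with the glass centred above the specimen and at the height of the stand's pointer tip, which marks the lens's focal height. Finish still holding the lens there, steady and touching nothing else; leave the jar, the stand, the pointer and the other things on the bench where they are.

Things in the scene. Friction and masses are not known exactly. Their poses are not given: they have to be found in the camera images.
- stand: Fixed inspection stand: a grey base plate (200 x 112 x 8 mm) with a low steel ring on it in which the jar stands, and behind it an upright steel rod (10 mm thick, top 200 mm above the worktop) with a sliding pointer. Origin on the worktop right under the jar's axis; z up; the rod stands 125 mm from the origin along +x. The plate reaches 55 mm to -x, 145 mm to +x, 56 mm to either side.
- jar: Loose round stainless jar, 90 mm across, 42 mm high, 0.45 kg, standing on the stand's base plate in the locating ring (about 2 mm play). Origin: centre of its underside, 8 mm above the worktop; z up.
- specimen_face (a point): Centre of the specimen's upper face: a 31 mm black resin puck in the middle of the jar, its face 30 mm above the jar's underside, 12 mm below the jar's rim. z up.
- lid: Loose round steel lid, 0.12 kg nominal, resting on the jar's rim: disc 94 mm across; below it a plug 79 mm across and 6 mm deep, which goes 6 mm into the jar's 84 mm mouth; above it a knob. Origin: centre of the plug's underside, 36 mm above the jar's underside while the lid is on, 0 mm above the worktop when it lies flat on it. z up, through the knob. The disc's top is 11.5 mm above the origin at the knob.
- lid_knob (a point): Centre of the lid's knob: upright round black knob, 22 mm across, 21 mm high, standing on a 16 mm neck; its middle is 26.5 mm and its top 37 mm above the lid's origin (15 mm and 25.5 mm above the disc).
- rest: Fixed lens rest: aluminium base 100 x 62 x 8 mm with two upright grey notched yokes (8 mm thick, 36 mm wide, 51 mm high) at 36 mm to -x and +x of its origin; the notches are 19 mm wide, 15.5 mm deep and open at the top. Origin on the worktop midway between the yokes, z up; the lens points to its +x.
- lens: The whole hand lens, 0.12 kg nominal: handle, neck and round lens in a line, all on one mid-plane. Origin at point lens_grip; x runs along the handle towards the glass, z up, square to the glass.
- lens_grip (a point): Where to grip the hand lens: middle of the handle's free stretch between the two yokes (64 mm long), on its mid-plane, 44 mm above the worktop while it rests. Flat-sided black handle, 15 mm wide (along y), 17 mm high, reaching from 52 mm to -x to 42 mm to +x of this point. The lens balances about 23 mm to +x of this point.
- lens_centre (a point): Centre of the lens's glass, on its mid-plane, 86 mm from lens_grip along +x (away from the handle). Black frame 75 mm across and 12 mm high; the lens is level when this z axis is upright.
- pointer_tip (a point): Tip of the thin horizontal dark pointer (6 mm thick, tapering at its end) on the stand's rod, which points towards the jar's axis and ends 70 mm from it (55 mm from the rod's axis). It is set 123 to 163 mm above the worktop: the height for the middle of the glass (the frame's mid-plane). The slide is stiff and stays unless pushed with more than about 6 N.
- petri_dish: Bystander, loose: flat round petri dish with lid, 91 mm across, 15 mm high. Origin: centre of its underside.
- forceps: Bystander, loose: steel forceps lying flat, 132 mm long, 7 mm high. Origin: centre of its underside.
- ball_pen: Bystander, loose: pen lying flat, 140 mm long, 10 mm thick. Origin: centre of its underside.
- bench_timer: Bystander, loose: small bench timer, 62 x 66 x 20 mm. Origin: centre of its underside.
- slide_box: Bystander, loose: flat box for microscope slides, 98 x 140 x 36 mm. Origin: centre of its underside.
- dropper_bottle: Bystander, loose: small dropper bottle, 32 mm across, 76 mm high. Origin: centre of its underside.
- beaker: Bystander, loose: glass beaker, 54 mm across, 70 mm high. Origin: centre of its underside.
Mind the look-alikes: they are no part of the job. Of the things like the lens, leave any that is orange; of the rest the larger one is meant.

How it is judged:
By the outcome, as a careful person would: the job done as asked, in the order asked, and still so for the second after the job is handed in, while the arm keeps its last pose, push and grip.
It also fails if it takes over 59 s, if anything falls off the work surface, if the arm or the gripper's body presses on something with over 40 N, if the wrist force passes 120 N, or if a joint passes its speed limit or range.

ROBOT

A 7-joint arm with a two-finger parallel gripper is mounted at the origin on a cart in front of the work surface, level with it; the furniture and walls round the work are solid. World frame = base frame: x ahead of the robot, y to its left, z up, the work surface at z = 0. Lengths are in m, angles in rad, forces in N, time in s.
With the tool pointing down it reaches from about 0.425 to 0.875 m from the base axis. Payload 4.7 kg.
Tool frame: the origin (TCP) lies at the very end of the fingers, on their centre line; the grasp point (between the pads) lies 19 mm behind it; x points along the fingers, z is the direction in which the jaws open and shut, and the axes are right-handed (so a half turn about x gives the same grasp; the last joint's range is limited). The gripper opens to 87 mm and grips with 3 to 60 N. Pads are 19 mm wide; open, the fingers measure 117 mm over their backs; the gripper's body (75 mm by 190 mm) begins 51 mm behind the grasp point.
Start: joints at [-1.253, 0.321, -0.07, 1.45, 0.023, 1.371, -0.057], TCP at [0.194, 0.62, 0.19] pointing down, gripper open.
Joint ranges: [-2.86, 2.86], [-0.3, 2.09], [-1.38, 1.24], [0.06, 2.45], [-1.56, 4.7], [0.09, 2.05], [-2.69, 2.69]. Speed limits (rad/s): [2.57, 2.57, 3.14, 3.14, 3.14, 3.14, 3.14].

INTERFACE

Orientations are given as a rotation vector (axis times angle).
In Python, from bench import * gives the robot as it stands.
- The arm moves only by the shell command python3 -m handwheel 'ROWS' [OPENING] [FORCE]. ROWS is JSON, a list of rows, each an object with "xyz": the shift along the world's x, y, z in cm, a list of three; "angular": the turn, a rotation vector about the world's x, y, z in degrees, a list of three. A call has 1 to 5 rows; each row shifts and turns the pose as measured when the row begins; what a row does not reach is not made up. A row lasts 1/12 s, in which the tool goes at most 41.7 mm and 7.16 degrees, less where a joint would pass 70% of its speed; a pose out of reach is approached as far as the arm can. A call with a gripper value outside its range is refused whole. OPENING is the finger opening in cm, from 0 to 8.7, set as the call begins (- or left out, the last holds). The fingers move at their own pace and stop on an object; FORCE is the grip in N (left out, the last holds). Time passes only in rows, so rows that do not move let the fingers close. It gives the time, the measured TCP pose, the force and the opening at its end, in the units of the state.
- get_state(): the state, without advancing time (a new reading comes with each control period).
- get_image(name): name is "scene" or "top" or "wrist"; returns a dict with "pixels" (480x640x3 uint8, blue, green, red), "K" (3x3 intrinsics, pixels), "cam_to_world" (4x4, takes a point from camera to world coordinates). Camera axes: x right, y down, z forward; pixel columns grow to the right and rows downward; lengths in m; the calibration is good to about 2 mm. The wrist camera is an equidistant fisheye: a pixel r from the principal point sees the ray r / f radians off the axis. A picture is of the moment at which its call begins. There is no depth.
- close_job(): hands the job in, once; it reports no verdict.
The state is a dict: "time": time; "joint_positions": joint angles; "qd": joint speeds; "joint_torque": joint torques, N m; "position": TCP position; "tool_rot": TCP orientation; "ft_force": force on the tool from outside, world axes, zero at the start; "torque": the same for the moment, N m; "grip_width": opening from 0.0 (shut) to 1.0 (fully open).
Only numpy, scipy, OpenCV 4.12 (cv2) and the standard library are available. Lean on these libraries where they do the work, as an engineer would, in place of code of your own. Each camera call takes 0.05 s, during which the arm holds its last target.

## Working session

There is one attempt and no reset: what is moved stays moved. The work goes in short steps, Python scripts to look and compute and a shell command to move; the robot and the scene stay as the last step left them, time stands still between calls to the robot, and variables do not carry over. Pictures are saved under pics/ and viewed, and the job is handed in when it is done.

```bash
ls; mkdir -p pics
python3 - <<'E'
from bench import *
import cv2
s=get_state();print(s)
for n in ["scene","top","wrist"]:
    d=get_image(n);cv2.imwrite(f"pics/{n}0.png",d["pixels"]);print(n,d["K"],d["cam_to_world"])
E
```

```text
pics
{'time': 0.0, 'joint_positions': array([-1.25293113,  0.32184887, -0.07008698,  1.45166498,  0.02259986,
        1.3708208 , -0.05690274]), 'qd': array([-5.86119321e-05, -1.07682167e-03,  3.09909954e-06,  2.57124401e-04,
        1.84778526e-03,  1.39948432e-03,  1.81905097e-03]), 'joint_torque': array([ 3.58279021e-04, -4.91298687e+01, -4.03822605e-01, -3.12518513e+01,
       -6.39984920e-02,  4.37914033e-02,  1.79502413e-04]), 'position': array([0.1942884 , 0.61963124, 0.18914984]), 'tool_rot': array([-0.9838439 ,  1.33927122,  0.98179372]), 'ft_force': array([ 0.69678679,  0.76164199, -0.8646696 ]), 'torque': array([ 0.02690234,  0.00728051, -0.00226494]), 'grip_width': 1.0006661139466018}
scene [[500.78432134   0.         313.84941473]
 [  0.         500.78432134 239.5938554 ]
 [  0.           0.           1.        ]] [[-0.60706758 -0.31235323  0.73068763 -0.55141   ]
 [-0.79464793  0.23641785 -0.55914333  0.69198398]
 [ 0.00190262 -0.9200772  -0.39173246  0.67540903]
 [ 0.          0.          0.          1.        ]]
top [[459.462276     0.         320.95993877]
 [  0.         459.462276   240.14191139]
 [  0.           0.           1.        ]] [[ 0.02548285 -0.99474916  0.09911975  0.35847033]
 [-0.99966047 -0.02481763  0.00793871 -0.15565063]
 [-0.00543711 -0.09928839 -0.99504384  1.81221492]
 [ 0.          0.          0.          1.        ]]
wrist [[371.64829954   0.         318.53703266]
 [  0.         371.64829954 240.18049406]
 [  0.           0.           1.        ]] [[ 0.29964701  0.91288098  0.27723634  0.1161738 ]
 [ 0.95404786 -0.28608106 -0.08916446  0.6440178 ]
 [-0.00208448  0.29121461 -0.95665548  0.38472946]
 [ 0.          0.          0.          1.        ]]
```

View pics/scene0.png

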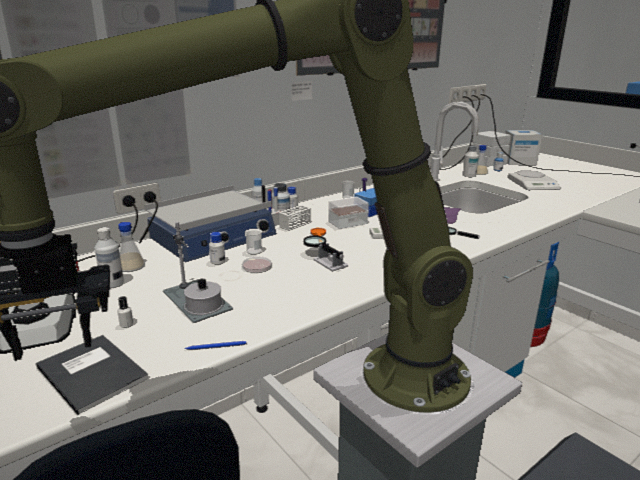

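View pics/top0.png

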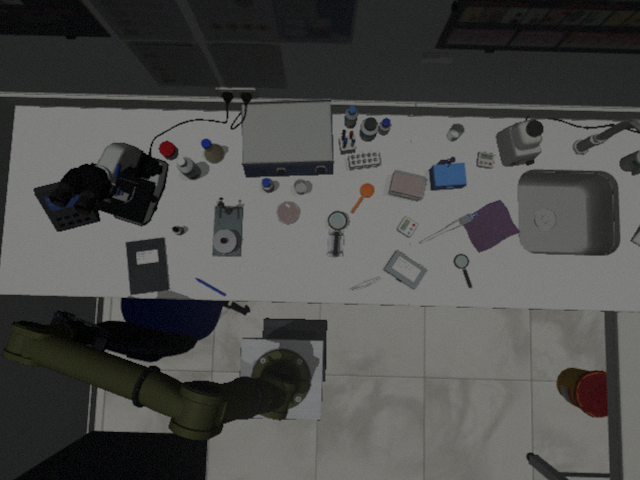

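View pics/wrist0.png

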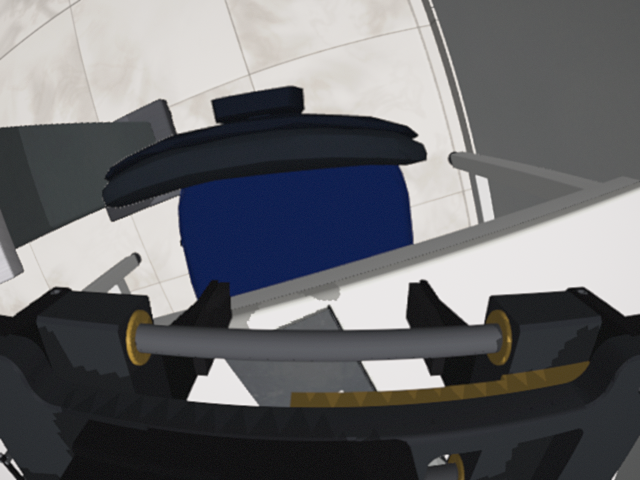

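The scene view shows the stand with the lidded jar at (203,296), rod at (181,255), a black lens on the rest at (318,245) and an orange one at (318,231). The top view shows the jar at (228,240), the rest lens at (338,221), an orange lens at (366,190) and a smaller black lens at (462,263).

Run:
```python
import cv2,numpy as np
t=cv2.imread("pics/top0.png");s=cv2.imread("pics/scene0.png")
a=cv2.resize(t[180:300,190:350],None,fx=5,fy=5,interpolation=cv2.INTER_CUBIC);cv2.imwrite("pics/c1.png",a)
a=cv2.resize(s[210:340,160:350],None,fx=4.2,fy=4.2,interpolation=cv2.INTER_CUBIC);cv2.imwrite("pics/c2.png",a)
a=cv2.resize(t[175:295,320:480],None,fx=5,fy=5,interpolation=cv2.INTER_CUBIC);cv2.imwrite("pics/c3.png",a)
```

```text
(no output)
```

View pics/c1.png

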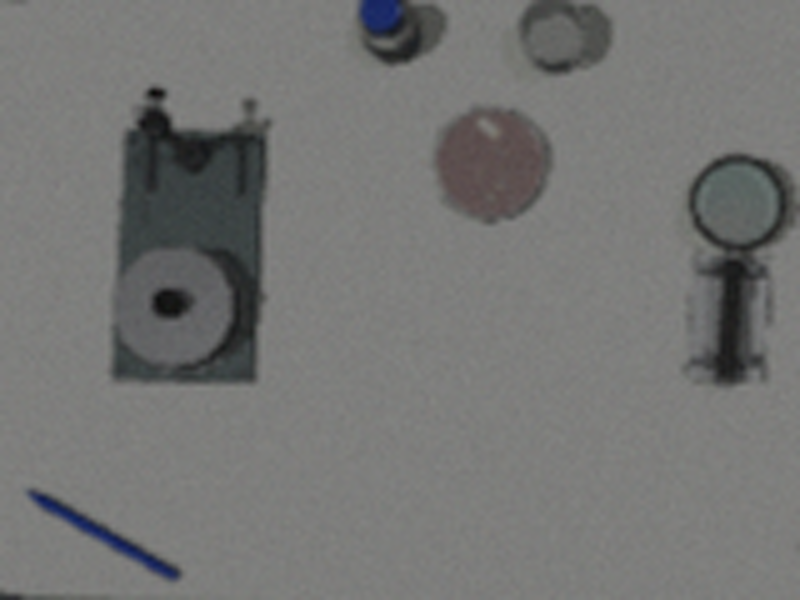

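View pics/c2.png

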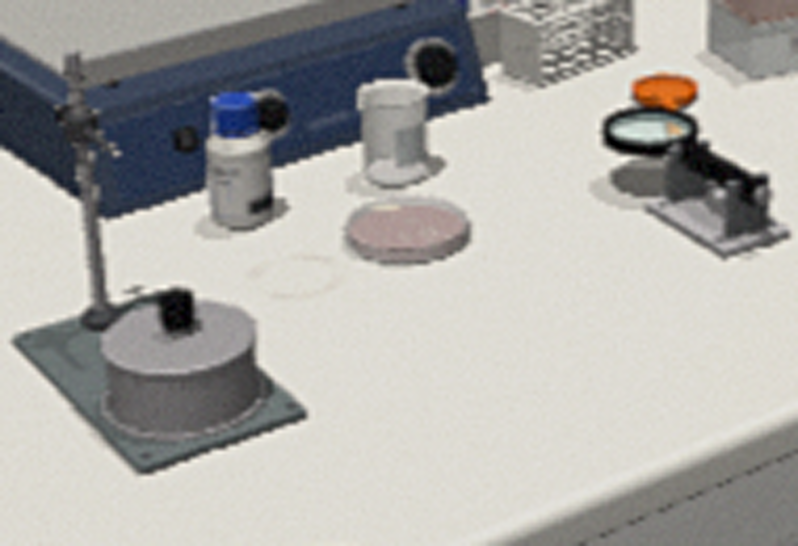

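View pics/c3.png

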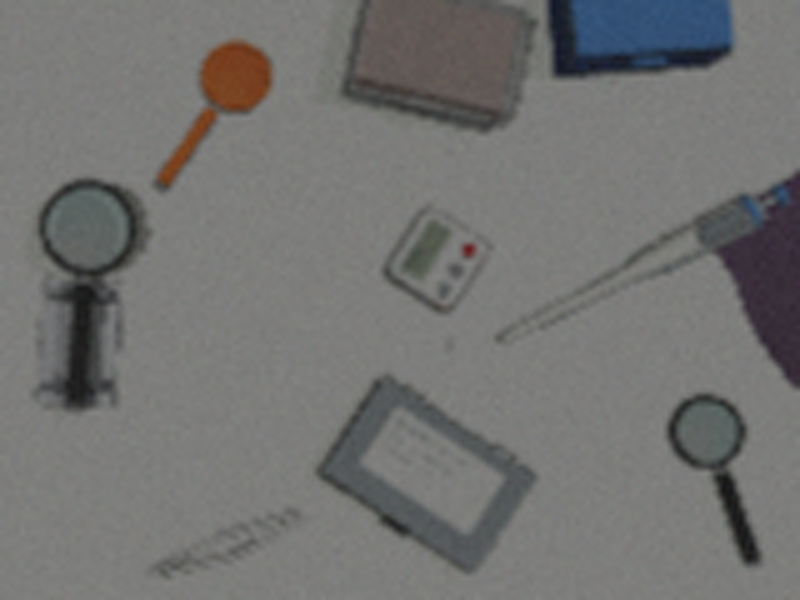

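Candidates for the lens: black on the rest, top (338,220), largest (~19 px rim); orange (366,190), excluded; small black (462,262), ~15 px. The one on the rest is meant. Enlarged crop confirms it. Now I measure.

```bash
cat > h.py <<'E'
import numpy as np,cv2
def ray(d,u,v,fish=False):
    K=d["K"];x=(u-K[0,2])/K[0,0];y=(v-K[1,2])/K[1,1]
    if fish:
        r=np.hypot(x,y);s=np.sin(r)/r if r>1e-9 else 1
        c=np.array([x*s,y*s,np.cos(r)])
    else: c=np.array([x,y,1.])
    M=d["cam_to_world"];w=M[:3,:3]@c
    return M[:3,3].copy(),w/np.linalg.norm(w)
def plane(d,u,v,z,fish=False):
    o,w=ray(d,u,v,fish);return o+w*(z-o[2])/w[2]
def tri(rs):
    A=sum(np.eye(3)-np.outer(w,w) for o,w in rs);b=sum((np.eye(3)-np.outer(w,w))@o for o,w in rs)
    p=np.linalg.solve(A,b);return p,[np.linalg.norm((np.eye(3)-np.outer(w,w))@(p-o)) for o,w in rs]
def proj(d,p,fish=False):
    M=d["cam_to_world"];c=M[:3,:3].T@(np.array(p)-M[:3,3]);K=d["K"]
    if fish:
        th=np.arctan2(np.hypot(c[0],c[1]),c[2]);f=th/np.hypot(c[0],c[1]);return K[0,2]+K[0,0]*c[0]*f,K[1,2]+K[1,1]*c[1]*f
    return K[0,2]+K[0,0]*c[0]/c[2],K[1,2]+K[1,1]*c[1]/c[2]
E
python3 - <<'E'
from bench import *
from h import *
np.set_printoptions(precision=4,suppress=True)
t=get_image("top");s=get_image("scene")
T=lambda x,y:(190+(x+.5)/5-.5,180+(y+.5)/5-.5)
S=lambda x,y:(160+(x+.5)/4.2-.5,210+(y+.5)/4.2-.5)
cor=[plane(t,*T(*c),.008) for c in [(112,380),(258,380),(265,132),(125,132)]]
print("plate",np.array(cor)[:,:2], "sizes",[np.linalg.norm(cor[i]-cor[i-1]) for i in range(4)],"ctr",np.mean(cor,0))
print("lid disc",plane(t,*T(177,307),.0555))
print("knob",tri([ray(t,*T(170,302)),ray(s,*S(177,311))]), plane(t,*T(170,302),.0815))
print("lens ctr top",plane(t,*T(738,202),.044),"scene",plane(s,*S(650,131),.044))
h=[plane(t,*T(*c),.052) for c in [(734,262),(725,382)]];print("handle",h)
print("slider",tri([ray(t,*T(155,122)),ray(s,*S(78,125))]))
print("rodtop",tri([ray(t,*T(155,93)),ray(s,*S(72,55))]))
print("tip",tri([ray(t,*T(152,192)),ray(s,*S(117,153))]))
for n,p,z in [("petri",(493,163),.015),("bottle",(385,10),.07),("beaker",(552,35),.07)]: print(n,plane(t,*T(*p),z))
for c in [(30,490),(178,578)]:print("pen",plane(t,*T(*c),.005))
for c in [(127,240),(165,237),(169,291),(128,295)]: print("darkbox",plane(t,*c,.036))
E
```

```text
plate [[0.4663 0.2862]
 [0.4692 0.1711]
 [0.6669 0.174 ]
 [0.6642 0.2855]] sizes [np.float64(0.19784977401812082), np.float64(0.11510706540085751), np.float64(0.19771433836831495), np.float64(0.11157187584705461)] ctr [0.5667 0.2292 0.008 ]
lid disc [0.5209 0.2272 0.0555]
knob (array([0.5235, 0.23  , 0.0692]), [np.float64(0.0002124433295358028), np.float64(0.00021244332953579802)]) [0.5222 0.2271 0.0815]
lens ctr top [ 0.6148 -0.2026  0.044 ] scene [ 0.6174 -0.2046  0.044 ]
handle [array([ 0.5668, -0.2003,  0.052 ]), array([ 0.474 , -0.1955,  0.052 ])]
slider (array([0.6486, 0.23  , 0.1498]), [np.float64(0.0009074836689317284), np.float64(0.0009074836689318161)])
rodtop (array([0.6629, 0.2223, 0.1912]), [np.float64(0.0018559092683076558), np.float64(0.0018559092683078004)])
tip (array([0.5962, 0.2287, 0.1486]), [np.float64(0.0004883440233748549), np.float64(0.0004883440233749044)])
petri [ 0.6453 -0.0089  0.015 ]
bottle [0.7539 0.0739 0.07  ]
beaker [ 0.7374 -0.0557  0.07  ]
pen [0.3784 0.3471 0.005 ]
pen [0.3128 0.2276 0.005 ]
darkbox [0.5171 0.6136 0.036 ]
darkbox [0.5325 0.4661 0.036 ]
darkbox [0.3241 0.4383 0.036 ]
darkbox [0.3048 0.5954 0.036 ]
```

```bash
cat >> h.py <<'E'
from scipy.spatial.transform import Rotation as R
def need(yawdeg=-3,flip=1):
    from bench import get_state
    s=get_state();A=R.from_rotvec(s["tool_rot"])
    a=np.radians(yawdeg);z=flip*np.array([-np.sin(a),np.cos(a),0]);x=np.array([0,0,-1.]);y=np.cross(z,x)
    B=R.from_matrix(np.c_[x,y,z]);return (B*A.inv()).as_rotvec(degrees=True)
E
python3 - <<'E'
from bench import *
from h import *
np.set_printoptions(precision=4,suppress=True)
s=get_state();print(R.from_rotvec(s["tool_rot"]).as_matrix(),s["time"])
w=get_image("wrist")["cam_to_world"]
print("cam in tool",R.from_rotvec(s["tool_rot"]).inv().apply(w[:3,3]-s["position"]))
print(need(-3,1),need(-3,-1))
E
```

```text
[[-0.0002 -0.9542  0.2991]
 [-0.0008  0.2991  0.9542]
 [-1.     -0.0001 -0.0009]] 0.25
cam in tool [-0.1955  0.0818 -0.0005]
[ 0.032  -0.0024 14.4053] [  -0.0034   -0.0465 -165.5947]
```

```bash
python3 -m handwheel '[{"xyz":[0,0,4],"angular":[0,0,7]},{"xyz":[0,0,4],"angular":[0,0,7]},{"xyz":[2,-2.4,2],"angular":[0,0,0]},{"xyz":[2.5,-3,0],"angular":[0,0,0]},{"xyz":[2.5,-3,0],"angular":[0,0,0]}]' 8.7 20
```

```text
time: 0.72
position: [0.2546, 0.5374, 0.2884]
tool_rot: [-1.191, 1.231, 1.189]
ft_force: [0.4, 0.8, 0.5]
grip_width: 1.0
```

```bash
python3 -m handwheel '[{"xyz":[2.6,-3,0],"angular":[0,0,0]},{"xyz":[2.6,-3,0],"angular":[0,0,0]},{"xyz":[2.6,-3,0],"angular":[0,0,0]},{"xyz":[2.6,-3,0],"angular":[0,0,0]},{"xyz":[2.6,-3,0],"angular":[0,0,0]}]' && python3 -m handwheel '[{"xyz":[2.6,-3,0],"angular":[0,0,0]},{"xyz":[2.6,-3,0],"angular":[0,0,0]},{"xyz":[2.6,-3,0],"angular":[0,0,0]},{"xyz":[2.6,-3,0],"angular":[0,0,0]},{"xyz":[0,0,0],"angular":[0,0,0]}]'
python3 - <<'E'
from bench import *
import cv2
cv2.imwrite("pics/w1.png",get_image("wrist")["pixels"])
from h import *
s=get_state();print(s["position"],need())
E
```

```text
time: 1.13
position: [0.3879, 0.3814, 0.291]
tool_rot: [-1.192, 1.223, 1.194]
ft_force: [-0.0, 1.1, -0.0]
grip_width: 1.004
time: 1.55
position: [0.5015, 0.2444, 0.2925]
tool_rot: [-1.186, 1.226, 1.179]
ft_force: [0.5, -0.9, -0.4]
grip_width: 0.997
[0.4991562  0.24819269 0.29254091] [ 0.02146524  0.03500229 -1.12151724]
```

View pics/w1.png

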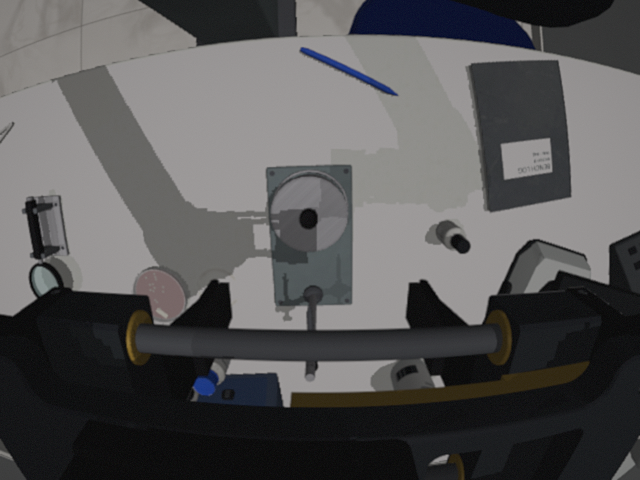

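Wrist view: lid knob top at about (308,217), lid disc centre (308,213), plate corners around (266,168)-(352,303), rod base (313,293); pointer hidden behind the gripper bar.

Run:
```python
from bench import *
from h import *
np.set_printoptions(precision=4,suppress=True)
d=get_image("wrist");im=d["pixels"]
m=(im[190:250,285:335].max(2)<45).astype(np.uint8)
n,l,st,c=cv2.connectedComponentsWithStats(m);k=1+st[1:,4].argmax();print(st[k],c[k]+[285,190])
u,v=c[k]+[285,190]
for z in (.0705,.081): print("knob",z,plane(d,u,v,z,True))
# disc via bright-lid circle
print("disc",plane(d,308,212.5,.0555,True))
for p in [(266,168),(352,165),(352,303),(275,304)]: print("plate",plane(d,*p,.008,True))
print("rodbase",plane(d,313,293,.02,True))
s=get_state();print(s["position"],s["time"])
# candidate rest
t=[plane(d,*p,.052,True) for p in [(29,205),(40,255)]];print("handle ends",t); print("lens",plane(d,45,280,.044,True))
```

```text
[ 11  21  18  21 302] [304.6457 220.7748]
knob 0.0705 [0.5204 0.2311 0.0705]
knob 0.081 [0.5178 0.2316 0.081 ]
disc [0.5141 0.2348 0.0555]
plate [0.4632 0.1808 0.008 ]
plate [0.4634 0.2923 0.008 ]
plate [0.6597 0.2908 0.008 ]
plate [0.6578 0.1796 0.008 ]
rodbase [0.636  0.2356 0.02  ]
[0.4971 0.2517 0.2924] 1.65
handle ends [array([ 0.4802, -0.1879,  0.052 ]), array([ 0.5597, -0.1856,  0.052 ])]
lens [ 0.6049 -0.1965  0.044 ]
```

```bash
python3 -m handwheel '[{"xyz":[2.4,-2.2,-3],"angular":[0,0,0]},{"xyz":[0,0,-4],"angular":[0,0,0]},{"xyz":[0,0,0],"angular":[0,0,0]},{"xyz":[0,0,0],"angular":[0,0,0]}]'
python3 - <<'E'
from bench import *
from h import *
np.set_printoptions(precision=4,suppress=True)
d=get_image("wrist");im=d["pixels"];cv2.imwrite("pics/w2.png",im)
s=get_state();print(s["position"],s["time"],need(), abs(s["qd"]).max())
u,v=map(int,proj(d,[.521,.23,.0755],True));print(u,v)
m=(im[v-40:v+40,u-40:u+40].max(2)<45).astype(np.uint8)
n,l,st,c=cv2.connectedComponentsWithStats(m);k=1+st[1:,4].argmax();print(st[k],c[k]+[u-40,v-40])
a,b=c[k]+[u-40,v-40]
for z in (.0705,.081): print("knob",z,plane(d,a,b,z,True))
E
```

```text
time: 1.98
position: [0.5168, 0.2382, 0.2256]
tool_rot: [-1.191, 1.212, 1.198]
ft_force: [1.5, 0.0, 1.5]
grip_width: 1.001
[0.5157 0.2389 0.225 ] 2.0333 [-0.3851 -0.0418 -2.0087] 0.023504461306977496
309 221
[ 31  27  22  25 443] [310.4379 219.9052]
knob 0.0705 [0.521  0.2311 0.0705]
knob 0.081 [0.5184 0.2313 0.081 ]
```

View pics/w2.png

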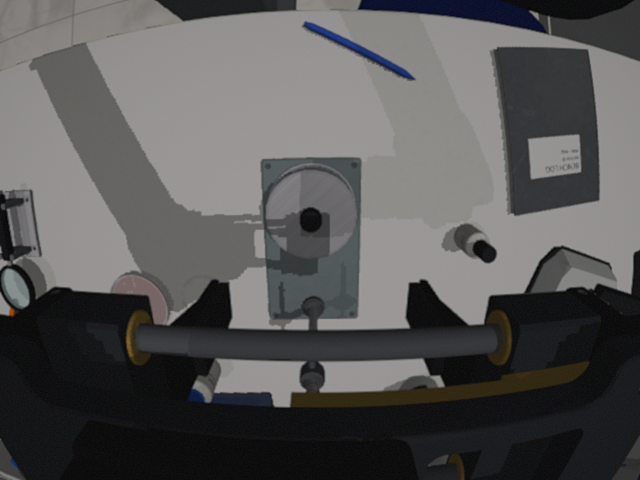

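```bash
python3 -m handwheel '[{"xyz":[0.5,-0.9,-4],"angular":[0,0,-2]},{"xyz":[0,0,-4],"angular":[0,0,0]},{"xyz":[0,0,-3.5],"angular":[0,0,0]},{"xyz":[0,0,0],"angular":[0,0,0]},{"xyz":[0,0,0],"angular":[0,0,0]}]' 5
python3 - <<'E'
from bench import *
from h import *
np.set_printoptions(precision=4,suppress=True)
d=get_image("scene");im=d["pixels"];cv2.imwrite("pics/s2.png",cv2.resize(im[180:340,120:330],None,fx=3.5,fy=3.5))
s=get_state();print(s["position"],s["time"],need(), abs(s["qd"]).max())
E
```

```text
time: 2.45
position: [0.5249, 0.2411, 0.1207]
tool_rot: [-1.171, 1.202, 1.176]
ft_force: [0.5, 0.7, 0.4]
grip_width: 0.706
[0.5246 0.2412 0.1207] 2.5 [-1.1332  0.9352 -0.6189] 0.01386398138543652
```

View pics/s2.png

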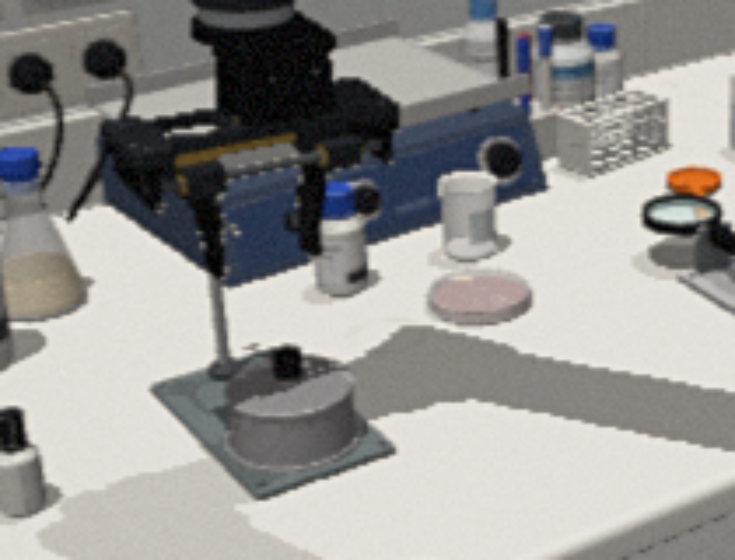

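The view shows the gripper above the jar, clear of rod and pointer; fingers about 4 cm above the knob. Correct laterally first.

```bash
python3 -m handwheel '[{"xyz":[-0.4,-1.2,0],"angular":[-1.1,0.9,-0.6]},{"xyz":[0,0,0],"angular":[0,0,0]},{"xyz":[0,0,0],"angular":[0,0,0]}]' 5
python3 - <<'E'
from bench import *
from h import *
np.set_printoptions(precision=4,suppress=True)
s=get_state();print(s["position"],s["time"],need(), abs(s["qd"]).max())
E
```

```text
time: 2.75
position: [0.5243, 0.2336, 0.1296]
tool_rot: [-1.173, 1.219, 1.169]
ft_force: [-0.9, -0.4, 0.6]
grip_width: 0.584
[0.5243 0.2336 0.1296] 2.75 [-0.394   0.5829 -0.2142] 0.03947526326785883
```

```bash
python3 -m handwheel '[{"xyz":[-0.4,-0.5,-2],"angular":[-0.4,0.6,-0.2]},{"xyz":[0,0,-2],"angular":[0,0,0]},{"xyz":[0,0,0],"angular":[0,0,0]},{"xyz":[0,0,0],"angular":[0,0,0]}]' 5
python3 - <<'E'
from bench import *
from h import *
np.set_printoptions(precision=4,suppress=True)
s=get_state();print(s["position"],s["time"],need(), abs(s["qd"]).max())
E
```

```text
time: 3.08
position: [0.5266, 0.2342, 0.0991]
tool_rot: [-1.172, 1.213, 1.167]
ft_force: [0.4, 0.3, -0.4]
grip_width: 0.574
[0.5266 0.2342 0.0991] 3.0833 [-0.6103  0.8685 -0.1647] 0.006307749992844474
```

```bash
python3 -m handwheel '[{"xyz":[-0.5,-0.5,-1],"angular":[-0.6,0.9,-0.2]},{"xyz":[-0.3,-0.3,-1],"angular":[0,0,0]},{"xyz":[0,0,0],"angular":[0,0,0]},{"xyz":[0,0,0],"angular":[0,0,0]}]' 5
python3 - <<'E'
from bench import *
from h import *
np.set_printoptions(precision=4,suppress=True)
s=get_state();print(s["position"],s["time"],need(), abs(s["qd"]).max())
d=get_image("wrist");im=d["pixels"];cv2.imwrite("pics/w3.png",im)
E
```

```text
time: 3.42
position: [0.5202, 0.2275, 0.082]
tool_rot: [-1.17, 1.229, 1.17]
ft_force: [0.7, -0.5, -0.3]
grip_width: 0.576
[0.5202 0.2275 0.082 ] 3.4167 [-0.1731  0.2037 -0.0033] 0.020776233865590278
```

View pics/w3.png

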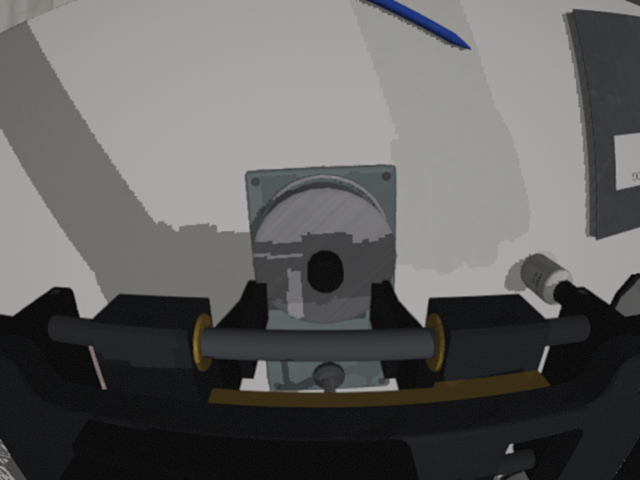

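Wrist view: knob at (325,272), between the fingers (tips ~(258,285) and (382,285)), so centred within ~2 mm. Descend.

```bash
python3 - <<'E'
from bench import *
from h import *
d=get_image("wrist")
print(plane(d,325,271,.076,True))
E
python3 -m handwheel '[{"xyz":[0,0,-1.2],"angular":[0,0,0]},{"xyz":[0,0,-1],"angular":[0,0,0]},{"xyz":[0,0,0],"angular":[0,0,0]},{"xyz":[0,0,0],"angular":[0,0,0]}]' 5
```

```text
[0.51832024 0.231056   0.076     ]
time: 3.85
position: [0.5206, 0.2278, 0.0583]
tool_rot: [-1.17, 1.227, 1.169]
ft_force: [-0.3, 0.9, 0.3]
grip_width: 0.577
```

```bash
python3 -m handwheel '[{"xyz":[-0.1,0.2,0.2],"angular":[0,0,0]},{"xyz":[0,0,0],"angular":[0,0,0]},{"xyz":[0,0,0],"angular":[0,0,0]}]' 3.2 25 ; python3 -m handwheel '[{"xyz":[0,0,0],"angular":[0,0,0]},{"xyz":[0,0,0],"angular":[0,0,0]},{"xyz":[0,0,0],"angular":[0,0,0]}]'
python3 - <<'E'
from bench import *
from h import *
np.set_printoptions(precision=4,suppress=True)
s=get_state();print(s["position"],s["time"],need(), s["ft_force"])
d=get_image("wrist");im=d["pixels"];cv2.imwrite("pics/w4.png",im)
E
```

```text
time: 4.1
position: [0.519, 0.2298, 0.0598]
tool_rot: [-1.17, 1.229, 1.17]
ft_force: [0.5, -0.3, 0.0]
grip_width: 0.436
time: 4.35
position: [0.5196, 0.2303, 0.0606]
tool_rot: [-1.17, 1.227, 1.169]
ft_force: [-0.5, 0.3, 0.1]
grip_width: 0.373
[0.5196 0.2303 0.0606] 4.35 [-0.2096  0.262  -0.0202] [-0.4666  0.2757  0.0941]
```

View pics/w4.png

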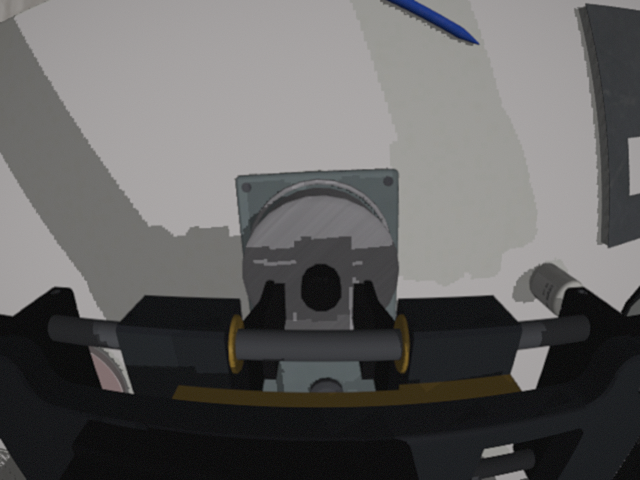

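Knob at (320,287), centred between the finger tips at (272,290) and (367,290). Close.

```bash
python3 -m handwheel '[{"xyz":[0,0,0],"angular":[0,0,0]},{"xyz":[0,0,0],"angular":[0,0,0]},{"xyz":[0,0,0],"angular":[0,0,0]},{"xyz":[0,0,0],"angular":[0,0,0]}]' 1.5 25 ; python3 -m handwheel '[{"xyz":[0,0,0],"angular":[0,0,0]},{"xyz":[0,0,0],"angular":[0,0,0]},{"xyz":[0,0,0],"angular":[0,0,0]}]'
python3 - <<'E'
from bench import *
from h import *
np.set_printoptions(precision=4,suppress=True)
s=get_state();print(s["position"],s["time"],need(), s["ft_force"])
E
```

```text
time: 4.73
position: [0.5198, 0.2303, 0.061]
tool_rot: [-1.17, 1.227, 1.169]
ft_force: [-0.5, 0.9, -0.5]
grip_width: 0.201
time: 4.98
position: [0.5198, 0.2302, 0.0609]
tool_rot: [-1.17, 1.227, 1.169]
ft_force: [-0.3, -0.2, 0.5]
grip_width: 0.174
[0.5198 0.2302 0.0609] 4.9833 [-0.2241  0.2908 -0.0058] [-0.3348 -0.2155  0.4735]
```

Run:
```python
from bench import *
from h import *
d=get_image("wrist");cv2.imwrite("pics/w5.png",d["pixels"])
d=get_image("scene");cv2.imwrite("pics/s5.png",cv2.resize(d["pixels"][230:330,140:270],None,fx=5.5,fy=5.5))
```

```text
(no output)
```

View pics/w5.png

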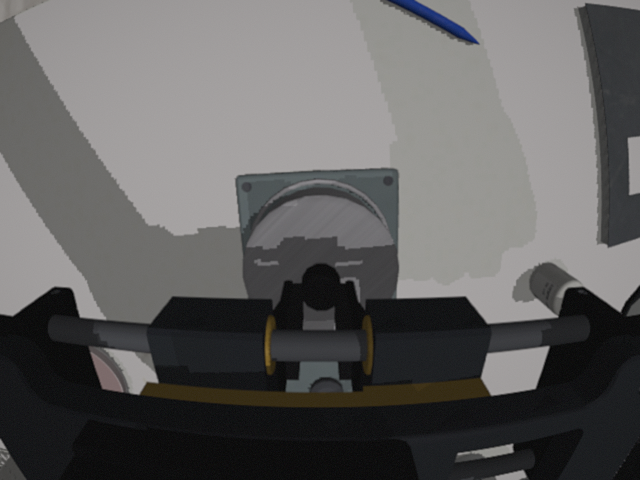

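View pics/s5.png

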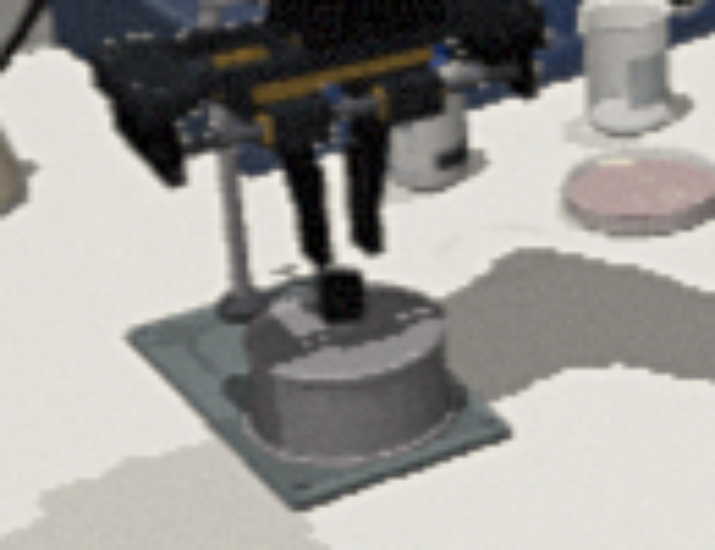

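Run:
```python
from bench import *
from h import *
d=get_image("scene");s=get_state()["position"]
f=lambda p:tuple((np.array(proj(d,p))-[140,230])*5.5)
print("tcp",s,f(s)); print("knob mid",f([.521,.2295,.0705]),f([.523,.23,.0705]))
t=get_image("top");cv2.imwrite("pics/t5.png",cv2.resize(t["pixels"][170:290,170:290],None,fx=5,fy=5))
print("top tcp",(np.array(proj(t,s))-170)*5)
w=get_image("wrist");print("wrist tcp",proj(w,s,True),"left/right tips",[proj(w,s+[0,dy,0],True) for dy in(-.0075,.0075)])
print("knob wrist",proj(w,[.521,.2295,.081],True))
```

```text
tcp [0.51980262 0.23018742 0.06092117] (np.float64(344.76518626050563), np.float64(314.0953239028363))
knob mid (np.float64(343.2238475896031), np.float64(294.4724092089349)) (np.float64(340.32298378215796), np.float64(293.1597049091062))
top tcp [269.5951263  355.69417734]
wrist tcp (np.float64(318.82157889276255), np.float64(277.87380850833097)) left/right tips [(np.float64(305.67812928878215), np.float64(278.51659898146295)), (np.float64(331.97858301038895), np.float64(277.1988488540257))]
knob wrist (np.float64(317.8010296639897), np.float64(295.07613160397716))
```

View pics/t5.png

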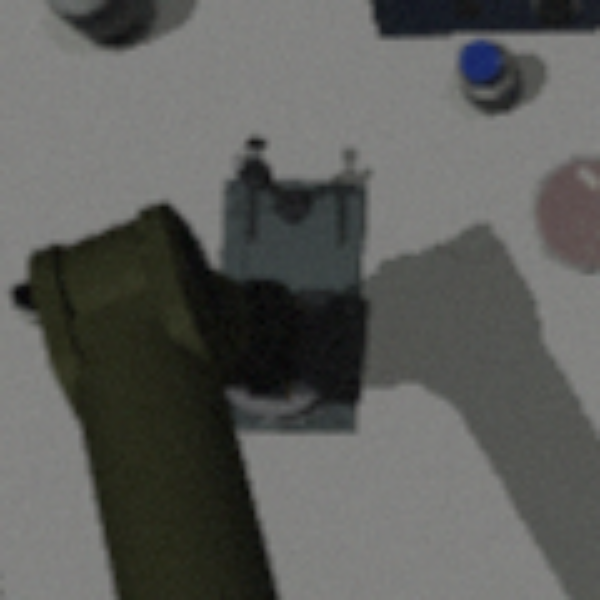

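Run:
```python
from bench import *
from h import *
d=get_image("scene")
# s2: tips seen
P=np.array([.5246,.2412,.1207]);
for dy in(-.03,.03): print("s2 pred",(np.array(proj(d,P+[0,dy,0]))-[120,180])*3.5)
P=np.array([.1943,.6196,.1892]);zax=np.array([.2991,.9542,0])
for k in(-.0435,.0435): print("start pred",proj(d,P+k*zax))
i=cv2.imread("pics/scene0.png");cv2.imwrite("pics/s0c.png",cv2.resize(i[220:380,0:160],None,fx=3.7,fy=3.7))
```

```text
s2 pred [303.48346235 292.07813734]
s2 pred [225.86880719 314.40945531]
start pred (np.float64(88.53753823039474), np.float64(361.10021747391596))
start pred (np.float64(26.70837485168869), np.float64(373.0248201983543))
```

View pics/s0c.png

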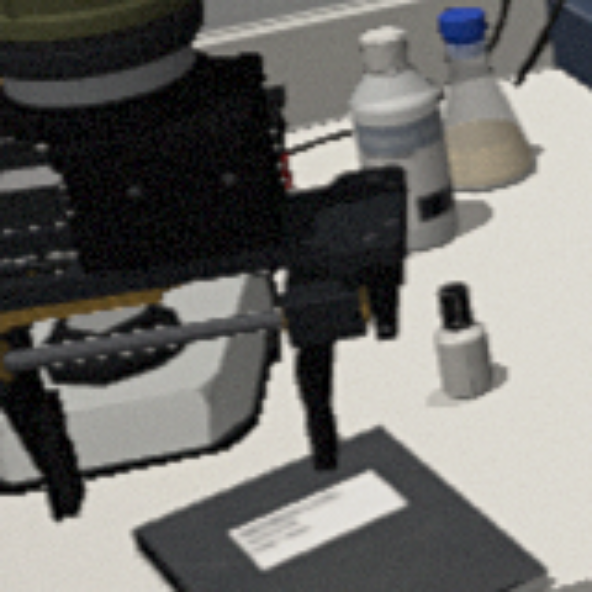

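Run:
```python
import cv2,numpy as np
i=cv2.imread("pics/w5.png")[240:400,240:400];i=np.clip(i.astype(float)*2.5,0,255).astype(np.uint8);cv2.imwrite("pics/w5c.png",cv2.resize(i,None,fx=3.7,fy=3.7,interpolation=cv2.INTER_CUBIC))
i=cv2.imread("pics/s5.png");i=np.clip(i.astype(float)*2.,0,255).astype(np.uint8);cv2.imwrite("pics/s5c.png",i[200:330,240:450].repeat(3,0).repeat(3,1))
```

```text
(no output)
```

View pics/w5c.png

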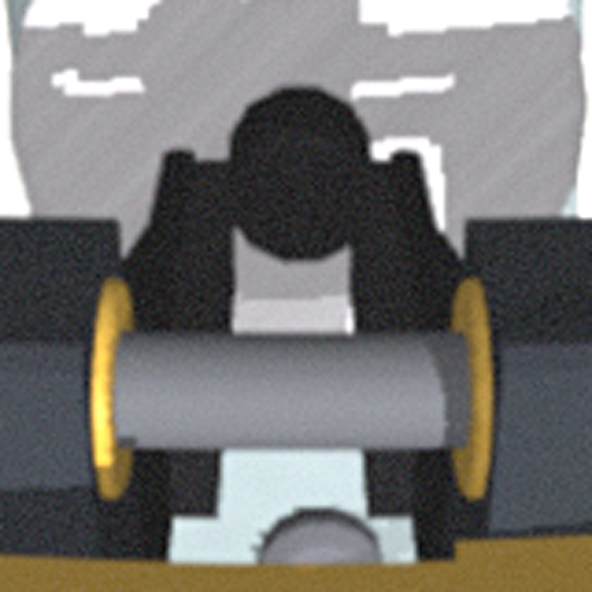

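View pics/s5c.png

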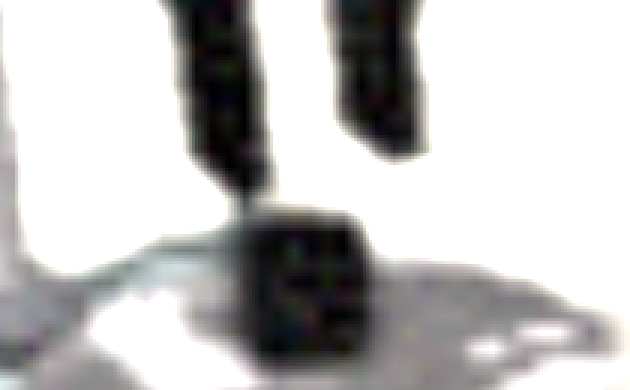

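Run:
```python
from bench import *
from h import *
np.set_printoptions(precision=4,suppress=True)
d=get_image("scene");w=get_image("wrist");s=get_state()
print("mid tip",tri([ray(d,203.2,276.8),ray(w,319,281,True)]),"tcp",s["position"],s["time"])
# inner edges of the tips in wrist -> distance
a=ray(w,240+232/3.7,281.5,True)[1];b=ray(w,240+352/3.7,281.5,True)[1]
print("dist",.0151/np.arccos(a@b))
# scene-only: tips assumed at x=.52
for u,v in [(198.3,277.9),(208.2,275.8)]:
    o,r=ray(d,u,v);print(o+r*(.52-o[0])/r[0])
```

```text
mid tip (array([0.5067, 0.2313, 0.0962]), [np.float64(0.0005230978371315926), np.float64(0.000523097837131667)]) tcp [0.5198 0.2302 0.0609] 5.3833
dist 0.17339051178067816
[0.52   0.2394 0.0902]
[0.52   0.2123 0.0877]
```

The fingers closed on air: the scene view puts the real tips at z≈0.09, about 30 mm above the reported TCP (both cameras agree), so tips sit above the knob's top (0.081). I reopen and go lower, checking force and view.

```bash
python3 -m handwheel '[{"xyz":[0,0,0],"angular":[0,0,0]},{"xyz":[0,0,0],"angular":[0,0,0]},{"xyz":[0,0,0],"angular":[0,0,0]},{"xyz":[0,0,0],"angular":[0,0,0]}]' 4.5 25 ; python3 -m handwheel '[{"xyz":[0,0,-1],"angular":[0,0,0]},{"xyz":[0,0,-1],"angular":[0,0,0]},{"xyz":[0,0,0],"angular":[0,0,0]},{"xyz":[0,0,0],"angular":[0,0,0]}]'
python3 - <<'E'
from bench import *
from h import *
np.set_printoptions(precision=4,suppress=True)
s=get_state();print(s["position"],s["time"],need(), s["ft_force"])
d=get_image("scene");cv2.imwrite("pics/s6.png",cv2.resize(np.clip(d["pixels"][250:320,170:240].astype(float)*1.6,0,255).astype(np.uint8),None,fx=8,fy=8,interpolation=cv2.INTER_CUBIC))
E
```

```text
time: 5.72
position: [0.5198, 0.2302, 0.0609]
tool_rot: [-1.17, 1.227, 1.169]
ft_force: [0.2, 0.2, 0.6]
grip_width: 0.39
time: 6.05
position: [0.5196, 0.2302, 0.0385]
tool_rot: [-1.17, 1.227, 1.169]
ft_force: [-0.1, 0.2, 0.4]
grip_width: 0.514
[0.5196 0.2302 0.0385] 6.05 [-0.2201  0.2792 -0.0096] [-0.0633  0.2371  0.3739]
```

View pics/s6.png

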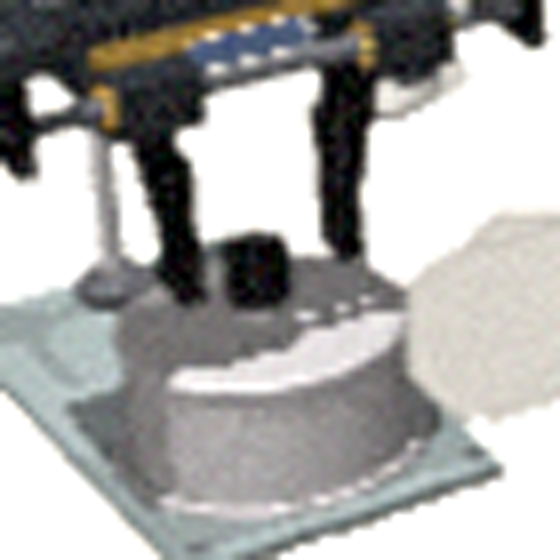

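Tips at crop (190,302) and (347,257) straddle the knob (258,272), tips about at its mid-height. Go 7 mm lower.

```bash
python3 -m handwheel '[{"xyz":[0,0,-0.7],"angular":[0,0,0]},{"xyz":[0,0,0],"angular":[0,0,0]},{"xyz":[0,0,0],"angular":[0,0,0]}]' ; python3 -m handwheel '[{"xyz":[0,0,0],"angular":[0,0,0]},{"xyz":[0,0,0],"angular":[0,0,0]},{"xyz":[0,0,0],"angular":[0,0,0]},{"xyz":[0,0,0],"angular":[0,0,0]},{"xyz":[0,0,0],"angular":[0,0,0]}]' 1.5 25 
python3 -m handwheel '[{"xyz":[0,0,0],"angular":[0,0,0]},{"xyz":[0,0,0],"angular":[0,0,0]},{"xyz":[0,0,0],"angular":[0,0,0]}]'
python3 - <<'E'
from bench import *
from h import *
np.set_printoptions(precision=4,suppress=True)
s=get_state();print(s["position"],s["time"],need(), s["ft_force"])
d=get_image("scene");cv2.imwrite("pics/s7.png",cv2.resize(np.clip(d["pixels"][250:320,170:240].astype(float)*1.6,0,255).astype(np.uint8),None,fx=8,fy=8,interpolation=cv2.INTER_CUBIC))
E
```

```text
time: 6.35
position: [0.5193, 0.23, 0.0305]
tool_rot: [-1.17, 1.228, 1.169]
ft_force: [-0.1, 1.4, -0.1]
grip_width: 0.515
time: 6.77
position: [0.5197, 0.2302, 0.031]
tool_rot: [-1.17, 1.227, 1.169]
ft_force: [-0.0, -0.2, -1.4]
grip_width: 0.245
time: 7.02
position: [0.5196, 0.2302, 0.031]
tool_rot: [-1.17, 1.227, 1.169]
ft_force: [0.3, 0.2, -0.1]
grip_width: 0.241
[0.5196 0.2302 0.031 ] 7.0167 [-0.2234  0.2814 -0.0156] [ 0.3003  0.2179 -0.1167]
```

View pics/s7.png

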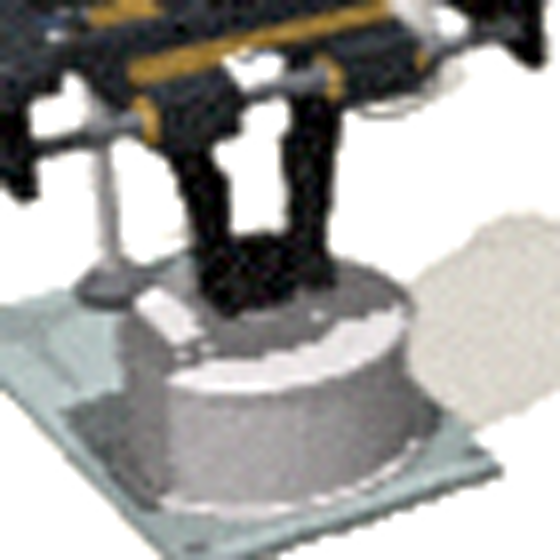

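Fingers hold the knob (opening 21 mm vs 22 mm knob). Lift straight.

```bash
python3 -m handwheel '[{"xyz":[0,0,0.5],"angular":[0,0,0]},{"xyz":[0,0,0.8],"angular":[0,0,0]},{"xyz":[0,0,1],"angular":[0,0,0]},{"xyz":[0,0,1.2],"angular":[0,0,0]},{"xyz":[0,0,1.2],"angular":[0,0,0]}]' - 30; python3 -m handwheel '[{"xyz":[0,0,1.2],"angular":[0,0,0]},{"xyz":[0,0,1],"angular":[0,0,0]},{"xyz":[0,0,0],"angular":[0,0,0]},{"xyz":[0,0,0],"angular":[0,0,0]}]'
python3 - <<'E'
from bench import *
from h import *
np.set_printoptions(precision=4,suppress=True)
s=get_state();print(s["position"],s["time"],need(), s["ft_force"])
d=get_image("scene");cv2.imwrite("pics/s8.png",cv2.resize(np.clip(d["pixels"][230:330,150:250].astype(float)*1.4,0,255).astype(np.uint8),None,fx=6,fy=6,interpolation=cv2.INTER_CUBIC))
E
```

```text
time: 7.48
position: [0.5173, 0.229, 0.0791]
tool_rot: [-1.17, 1.233, 1.171]
ft_force: [-0.2, 0.6, -0.6]
grip_width: 0.242
time: 7.82
position: [0.5199, 0.23, 0.1089]
tool_rot: [-1.17, 1.225, 1.168]
ft_force: [-0.9, 0.3, -0.4]
grip_width: 0.245
[0.5199 0.23   0.1089] 7.8167 [-0.2898  0.4027  0.0099] [-0.8726  0.2568 -0.3792]
```

View pics/s8.png

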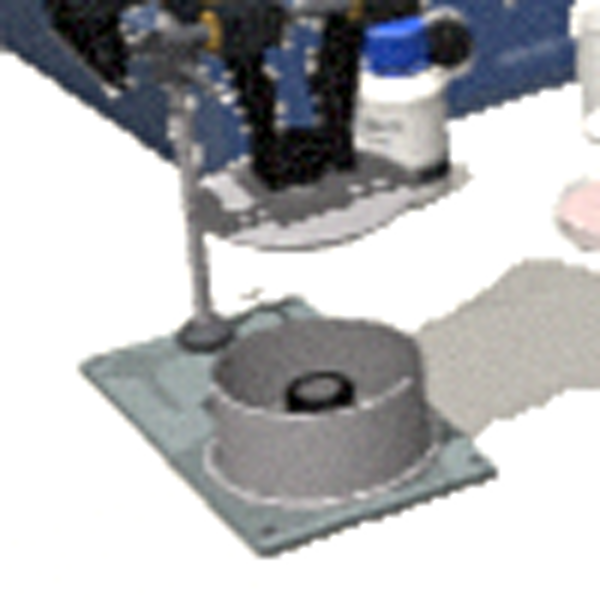

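Lid is off (crop (320,205)), roughly level; the open jar shows the puck at (320,388). Carry it toward -y.

```bash
python3 -m handwheel '[{"xyz":[-0.5,-1.5,0],"angular":[-0.3,0.4,0]},{"xyz":[-0.5,-3,0],"angular":[0,0,0]},{"xyz":[-0.5,-3,-0.5],"angular":[0,0,0]},{"xyz":[-0.5,-3,-0.5],"angular":[0,0,0]},{"xyz":[0,-3,-1],"angular":[0,0,0]}]' ; python3 -m handwheel '[{"xyz":[0,-2.5,-1],"angular":[0,0,0]},{"xyz":[0,-1.5,-1],"angular":[0,0,0]},{"xyz":[0,0,0],"angular":[0,0,0]},{"xyz":[0,0,0],"angular":[0,0,0]}]'
python3 - <<'E'
from bench import *
from h import *
np.set_printoptions(precision=4,suppress=True)
s=get_state();print(s["position"],s["time"],need(), s["ft_force"])
d=get_image("scene");cv2.imwrite("pics/s9.png",cv2.resize(d["pixels"][220:340,160:320],None,fx=5,fy=5,interpolation=cv2.INTER_CUBIC))
E
```

```text
time: 8.28
position: [0.4956, 0.0955, 0.0868]
tool_rot: [-1.179, 1.23, 1.183]
ft_force: [1.2, 0.6, -0.8]
grip_width: 0.242
time: 8.62
position: [0.4883, 0.0403, 0.0618]
tool_rot: [-1.168, 1.248, 1.178]
ft_force: [-0.8, -0.5, -0.3]
grip_width: 0.243
[0.4883 0.0403 0.0618] 8.6167 [ 0.2899 -0.8052  0.0092] [-0.8474 -0.5343 -0.2857]
```

View pics/s9.png

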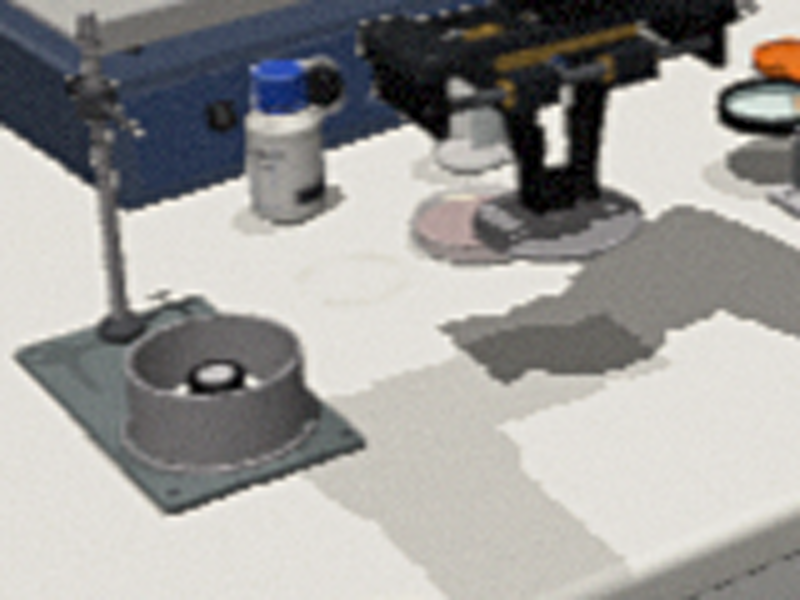

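```bash
python3 -m handwheel '[{"xyz":[0,0,-1.5],"angular":[0.3,-0.8,0]},{"xyz":[0,0,-1.5],"angular":[0,0,0]},{"xyz":[0,0,-1.2],"angular":[0,0,0]},{"xyz":[0,0,-0.8],"angular":[0,0,0]},{"xyz":[0,0,0],"angular":[0,0,0]}]'
python3 -m handwheel '[{"xyz":[0,0,0],"angular":[0,0,0]},{"xyz":[0,0,0],"angular":[0,0,0]}]'
python3 - <<'E'
from bench import *
from h import *
np.set_printoptions(precision=4,suppress=True)
s=get_state();print(s["position"],s["time"],need(), s["ft_force"])
E
```

```text
time: 9.08
position: [0.4894, 0.0462, 0.012]
tool_rot: [-1.176, 1.225, 1.176]
ft_force: [-0.5, -0.3, -0.5]
grip_width: 0.241
time: 9.25
position: [0.4896, 0.0479, 0.0125]
tool_rot: [-1.178, 1.224, 1.178]
ft_force: [0.1, -0.2, -0.7]
grip_width: 0.242
[0.4896 0.0479 0.0125] 9.25 [-0.1653  0.1639 -0.6293] [ 0.1089 -0.2461 -0.7424]
```

Level to 0.2°, 25 mm above contact. Continue gently.

```bash
python3 -m handwheel '[{"xyz":[0,0,-1],"angular":[-0.2,0.2,0]},{"xyz":[0,0,-0.6],"angular":[0,0,0]},{"xyz":[0,0,0],"angular":[0,0,0]},{"xyz":[0,0,0],"angular":[0,0,0]}]'
python3 - <<'E'
from bench import *
from h import *
np.set_printoptions(precision=4,suppress=True)
s=get_state();print(s["position"],s["time"],need(), s["ft_force"])
d=get_image("scene");cv2.imwrite("pics/s10.png",cv2.resize(d["pixels"][230:320,220:340],None,fx=6,fy=6,interpolation=cv2.INTER_CUBIC))
E
```

```text
time: 9.58
position: [0.4916, 0.0492, -0.0031]
tool_rot: [-1.181, 1.226, 1.178]
ft_force: [-1.4, 0.1, -0.9]
grip_width: 0.244
[ 0.4916  0.0492 -0.0031] 9.5833 [-0.016   0.1566 -0.7158] [-1.3888  0.1094 -0.8646]
```

View pics/s10.png

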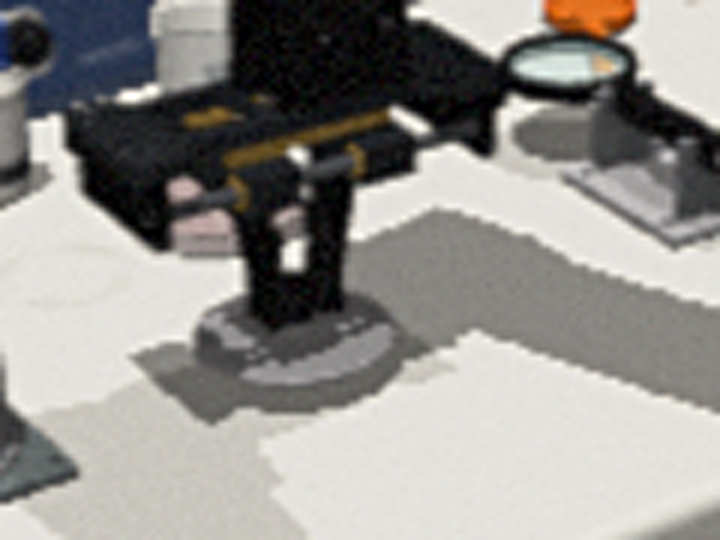

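```bash
python3 -m handwheel '[{"xyz":[0,0,-0.5],"angular":[0,0.1,0]},{"xyz":[0,0,0],"angular":[0,0,0]},{"xyz":[0,0,-0.2],"angular":[0,0,0]},{"xyz":[0,0,0],"angular":[0,0,0]}]';python3 -m handwheel '[{"xyz":[0,0,-0.2],"angular":[0,0,0]},{"xyz":[0,0,0],"angular":[0,0,0]}]'
```

```text
time: 9.97
position: [0.4918, 0.0489, -0.0105]
tool_rot: [-1.18, 1.227, 1.179]
ft_force: [0.6, -0.0, -0.3]
grip_width: 0.238
time: 10.13
position: [0.4919, 0.0488, -0.0126]
tool_rot: [-1.18, 1.227, 1.178]
ft_force: [0.3, 0.4, -1.2]
grip_width: 0.242
```

```bash
python3 -m handwheel '[{"xyz":[0,0,-0.2],"angular":[0,0,0]},{"xyz":[0,0,0],"angular":[0,0,0]}]'
```

```text
time: 10.3
position: [0.4927, 0.0489, -0.0126]
tool_rot: [-1.179, 1.226, 1.178]
ft_force: [0.3, 0.3, -0.7]
grip_width: 0.241
```

```bash
python3 -m handwheel '[{"xyz":[0,0,-0.3],"angular":[0,0,0]},{"xyz":[0,0,-0.1],"angular":[0,0,0]}]'
python3 - <<'E'
from bench import *
from h import *
np.set_printoptions(precision=4,suppress=True)
s=get_state();print(s["position"],s["time"],need(), s["ft_force"])
d=get_image("scene");cv2.imwrite("pics/s11.png",cv2.resize(d["pixels"][230:320,220:340],None,fx=6,fy=6,interpolation=cv2.INTER_CUBIC))
E
```

```text
time: 10.47
position: [0.4935, 0.049, -0.0131]
tool_rot: [-1.178, 1.225, 1.179]
ft_force: [-1.8, -0.0, 0.6]
grip_width: 0.242
[ 0.4935  0.049  -0.0131] 10.4667 [-0.1555  0.1067 -0.6473] [-1.756  -0.0164  0.6073]
```

View pics/s11.png

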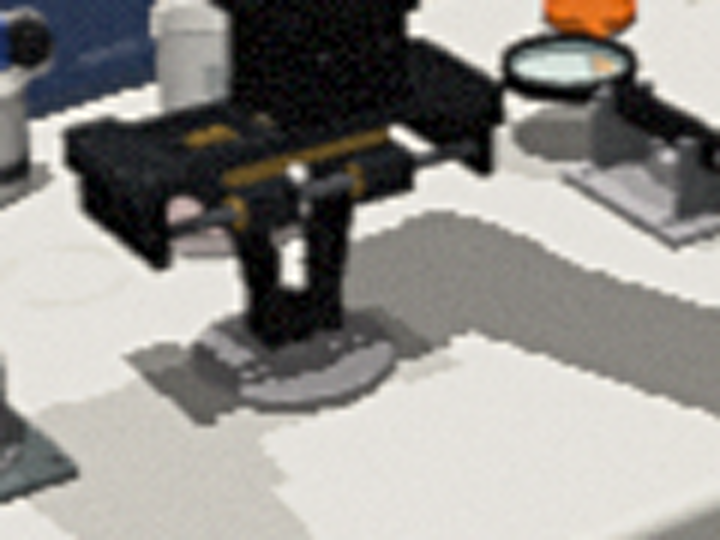

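Lid rests at the expected height (TCP reads -0.013, exactly the predicted contact, and further commanded descent no longer lowers it). Release and rise.

```bash
python3 -m handwheel '[{"xyz":[0,0,0],"angular":[0,0,0]},{"xyz":[0,0,0],"angular":[0,0,0]},{"xyz":[0,0,0],"angular":[0,0,0]},{"xyz":[0,0,0],"angular":[0,0,0]}]' 5 ; python3 -m handwheel '[{"xyz":[0,0,1],"angular":[0,0,0]},{"xyz":[0,0,2],"angular":[0,0,0]},{"xyz":[0,0,3],"angular":[0,0,0]},{"xyz":[0,0,3],"angular":[0,0,0]},{"xyz":[0,0,3],"angular":[0,0,0]}]'
python3 - <<'E'
from bench import *
from h import *
np.set_printoptions(precision=4,suppress=True)
s=get_state();print(s["position"],s["time"],need(), s["ft_force"])
d=get_image("scene");cv2.imwrite("pics/s12.png",cv2.resize(d["pixels"][210:330,190:350],None,fx=5,fy=5,interpolation=cv2.INTER_CUBIC))
E
```

```text
time: 10.85
position: [0.4947, 0.0492, -0.0127]
tool_rot: [-1.178, 1.223, 1.177]
ft_force: [0.7, 0.4, -0.3]
grip_width: 0.46
time: 11.27
position: [0.4869, 0.0473, 0.1058]
tool_rot: [-1.175, 1.239, 1.185]
ft_force: [0.7, -0.3, -0.3]
grip_width: 0.568
[0.4869 0.0473 0.1058] 11.2667 [ 0.1369 -0.6637 -0.6041] [ 0.7016 -0.2818 -0.2522]
```

View pics/s12.png

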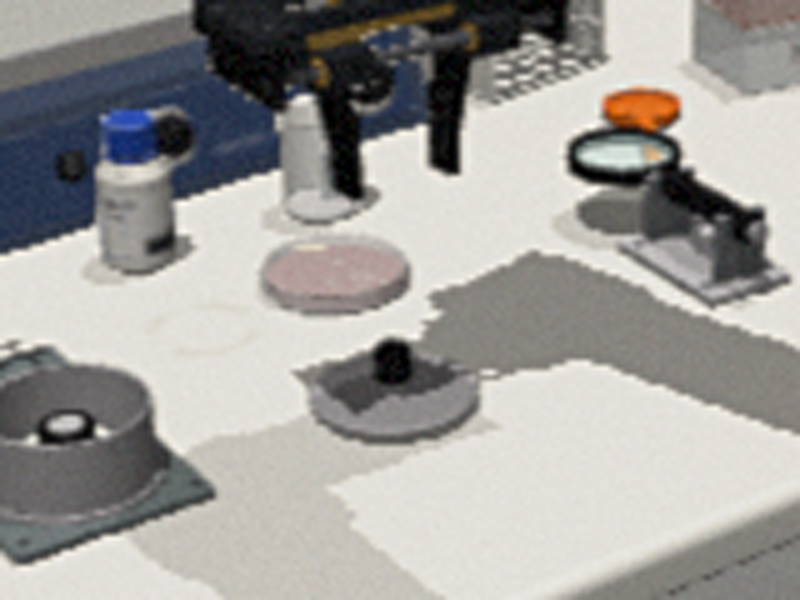

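Lid lies flat, knob up, on bare worktop at crop (393,395), clear of the stand. Now move above the lens handle.

```bash
python3 -m handwheel '[{"xyz":[0.8,-2,3],"angular":[0.1,-0.6,0]},{"xyz":[0.8,-3.5,2],"angular":[0,0,0]},{"xyz":[0.8,-3.6,0],"angular":[0,0,0]},{"xyz":[0.8,-3.6,0],"angular":[0,0,0]},{"xyz":[0.8,-3.6,0],"angular":[0,0,0]}]' ; python3 -m handwheel '[{"xyz":[0.3,-3.6,0],"angular":[0,0,0]},{"xyz":[0.2,-2.4,0],"angular":[0,0,0]},{"xyz":[0,0,0],"angular":[0,0,0]},{"xyz":[0,0,0],"angular":[0,0,0]}]'
python3 - <<'E'
from bench import *
from h import *
np.set_printoptions(precision=4,suppress=True)
s=get_state();print(s["position"],s["time"],need(), s["ft_force"])
d=get_image("wrist");cv2.imwrite("pics/w13.png",d["pixels"])
E
```

```text
time: 11.73
position: [0.5339, -0.1082, 0.1705]
tool_rot: [-1.197, 1.196, 1.182]
ft_force: [1.1, -0.2, 0.2]
grip_width: 0.573
time: 12.07
position: [0.539, -0.1826, 0.1738]
tool_rot: [-1.194, 1.203, 1.165]
ft_force: [0.0, 0.8, 0.1]
grip_width: 0.572
[ 0.539  -0.1826  0.1738] 12.0667 [-0.1227  1.572  -1.0216] [0.0471 0.8336 0.0642]
```

View pics/w13.png

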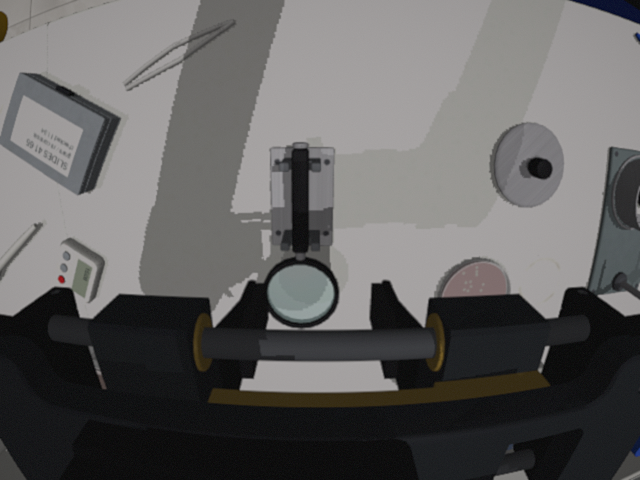

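Wrist view: handle from (300,145) to (299,250), yokes near rows 163 and 240, glass centre (302,292). Lid at (528,165) is fine. Measure.

```bash
python3 -m handwheel '[{"xyz":[-0.8,-1.5,0],"angular":[-0.1,1.6,-1]},{"xyz":[0,0,0],"angular":[0,0,0]},{"xyz":[0,0,0],"angular":[0,0,0]}]'
cat > m.py <<'E'
from bench import *
from h import *
np.set_printoptions(precision=4,suppress=True)
d=get_image("wrist");im=d["pixels"];s=get_state();print("tcp",s["position"],s["time"],"need",need(),"qd",abs(s["qd"]).max())
a=list(map(int,proj(d,[.45,-.2,.05],True)));b=list(map(int,proj(d,[.57,-.2,.05],True)))
m=np.zeros(im.shape[:2],np.uint8);y0,y1=sorted((a[1],b[1]));cx=(a[0]+b[0])//2
m[y0:y1,cx-40:cx+40]=(im[y0:y1,cx-40:cx+40].max(2)<48)*255
m=cv2.morphologyEx(m,cv2.MORPH_OPEN,np.ones((3,3),np.uint8))
n,l,st,c=cv2.connectedComponentsWithStats(m);k=1+st[1:,4].argmax();print(st[k])
ys,xs=np.where(l==k)
P=np.array([plane(d,x,y,.0525,True)[:2] for x,y in zip(xs,ys)])
# keep central stretch
sel=(P[:,0]>.49)&(P[:,0]<.555);vx,vy,x0,y0=cv2.fitLine(P[sel].astype(np.float32),cv2.DIST_HUBER,0,.001,.001).ravel()
if vx<0:vx,vy=-vx,-vy
print("handle line yaw",np.degrees(np.arctan2(vy,vx)),"through",x0,y0,"extent x",P[:,0].min(),P[:,0].max(),"width",np.ptp(P[sel][:,1]))
cv2.imwrite("pics/m_%d.png"%int(s["time"]*100),m)
E
python3 m.py
python3 - <<'E'
from bench import *
from h import *
d=get_image("wrist");im=d["pixels"]
a=tuple(map(int,proj(d,[.53,-.2,.05],True)));c=im[a[1]-70:a[1]+90,a[0]-80:a[0]+80]
print(a);cv2.imwrite("pics/w14.png",cv2.resize(np.clip(c.astype(float)*1.8,0,255).astype(np.uint8),None,fx=3.7,fy=3.7,interpolation=cv2.INTER_CUBIC))
E
```

```text
time: 12.37
position: [0.5313, -0.1932, 0.1739]
tool_rot: [-1.172, 1.23, 1.177]
ft_force: [-0.5, 0.1, 0.5]
grip_width: 0.572
tcp [ 0.5312 -0.1935  0.1739] 12.4167 need [-0.1285 -0.052  -0.3306] qd 0.0032561586748429605
[ 295  161   36  103 1977]
handle line yaw -2.4361398 through 0.5255339 -0.19864361 extent x 0.4749428607317204 0.5672904395918978 width 0.03179258563907689
(311, 222)
```

View pics/w14.png

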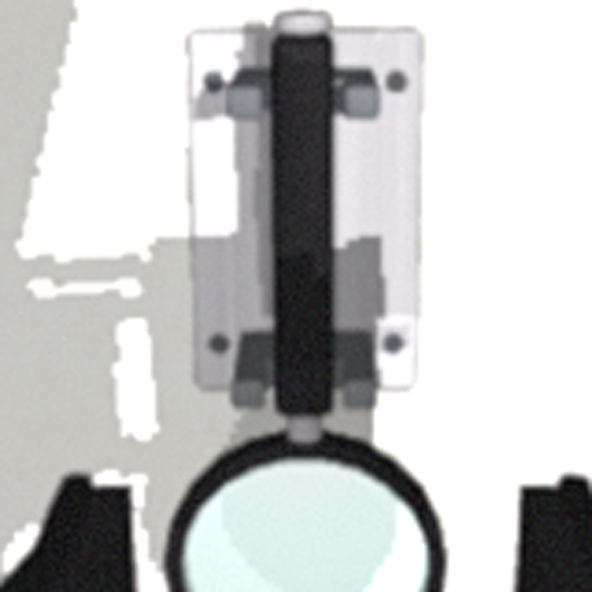

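```bash
python3 -m handwheel '[{"xyz":[-0.4,-0.5,-2],"angular":[-0.1,0,0]},{"xyz":[0,0,-3],"angular":[0,0,0]},{"xyz":[0,0,-3],"angular":[0,0,0]},{"xyz":[0,0,0],"angular":[0,0,0]},{"xyz":[0,0,0],"angular":[0,0,0]}]'
python3 - <<'E'
from bench import *
from h import *
np.set_printoptions(precision=4,suppress=True)
d=get_image("wrist");im=d["pixels"];s=get_state();print("tcp",s["position"],s["time"],"need",need(),"qd",abs(s["qd"]).max())
cv2.imwrite("pics/w15.png",np.clip(im.astype(float)*1.6,0,255).astype(np.uint8))
E
```

```text
time: 12.88
position: [0.5306, -0.1916, 0.0942]
tool_rot: [-1.184, 1.218, 1.179]
ft_force: [0.3, -0.9, 1.0]
grip_width: 0.575
tcp [ 0.5303 -0.1913  0.094 ] 12.9333 need [-0.1959  0.37   -0.9566] qd 0.021162810868794138
```

View pics/w15.png

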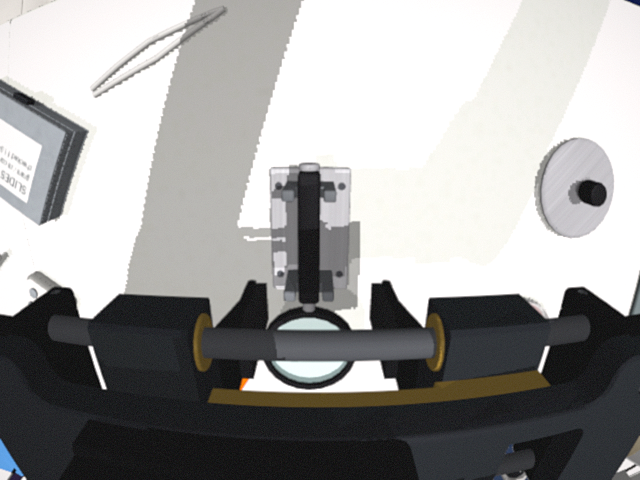

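```bash
python3 -m handwheel '[{"xyz":[-0.4,-0.8,0],"angular":[-0.2,0.4,-0.6]},{"xyz":[0,0,0],"angular":[0,0,0]},{"xyz":[0,0,0],"angular":[0,0,0]}]'
python3 m.py;  python3 - <<'E'
from bench import *
from h import *
d=get_image("wrist");im=d["pixels"]
cv2.imwrite("pics/w16.png",np.clip(im.astype(float)*1.6,0,255).astype(np.uint8)[100:400,160:480].repeat(2,0).repeat(2,1))
E
```

```text
time: 13.18
position: [0.5287, -0.1996, 0.0982]
tool_rot: [-1.179, 1.228, 1.172]
ft_force: [-0.2, 0.4, 0.9]
grip_width: 0.574
tcp [ 0.5288 -0.2001  0.0984] 13.2333 need [ 0.0872  0.2818 -0.3894] qd 0.006016865456558684
[ 297  174   48  130 3363]
handle line yaw -2.9477167 through 0.5259141 -0.19857304 extent x 0.4751621930386126 0.5680206968164055 width 0.032006392707308456
```

View pics/w16.png

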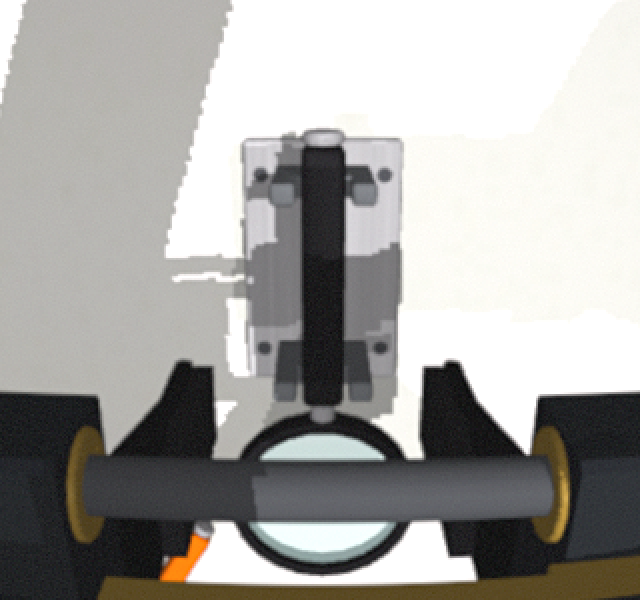

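Handle centred between the fingers (handle x≈322, finger tips 213/423 in crop). Descend.

```bash
python3 -m handwheel '[{"xyz":[-0.2,0,-1.5],"angular":[0,0.2,0]},{"xyz":[0,-0.1,-1.5],"angular":[0,0,0]},{"xyz":[0,-0.1,-1.2],"angular":[0,0,0]},{"xyz":[0,0,0],"angular":[0,0,0]},{"xyz":[0,0,0],"angular":[0,0,0]}]'
python3 - <<'E'
from bench import *
from h import *
np.set_printoptions(precision=4,suppress=True)
s=get_state();print("tcp",s["position"],s["time"],"need",need(),"f",s["ft_force"])
E
```

```text
time: 13.7
position: [0.5294, -0.2029, 0.0582]
tool_rot: [-1.18, 1.226, 1.169]
ft_force: [-0.4, -0.3, 0.3]
grip_width: 0.576
tcp [ 0.5294 -0.2029  0.0582] 13.7 need [ 0.1142  0.4523 -0.3754] f [-0.4346 -0.306   0.2659]
```

```bash
python3 -m handwheel '[{"xyz":[-0.3,0.4,-1],"angular":[0,0.4,0]},{"xyz":[0,0,-1],"angular":[0,0,0]},{"xyz":[0,0,-0.8],"angular":[0,0,0]},{"xyz":[0,0,0],"angular":[0,0,0]},{"xyz":[0,0,0],"angular":[0,0,0]}]'
python3 - <<'E'
from bench import *
from h import *
np.set_printoptions(precision=4,suppress=True)
s=get_state();print("tcp",s["position"],s["time"],"need",need(),"f",s["ft_force"])
d=get_image("scene");cv2.imwrite("pics/s17.png",cv2.resize(np.clip(d["pixels"][200:290,270:390].astype(float)*1.3,0,255).astype(np.uint8),None,fx=6,fy=6,interpolation=cv2.INTER_CUBIC))
E
```

```text
time: 14.12
position: [0.527, -0.1983, 0.0287]
tool_rot: [-1.178, 1.23, 1.173]
ft_force: [0.1, 0.4, -1.0]
grip_width: 0.577
tcp [ 0.527  -0.1983  0.0287] 14.1167 need [ 0.1171  0.1126 -0.4001] f [ 0.1366  0.3796 -0.9616]
```

View pics/s17.png

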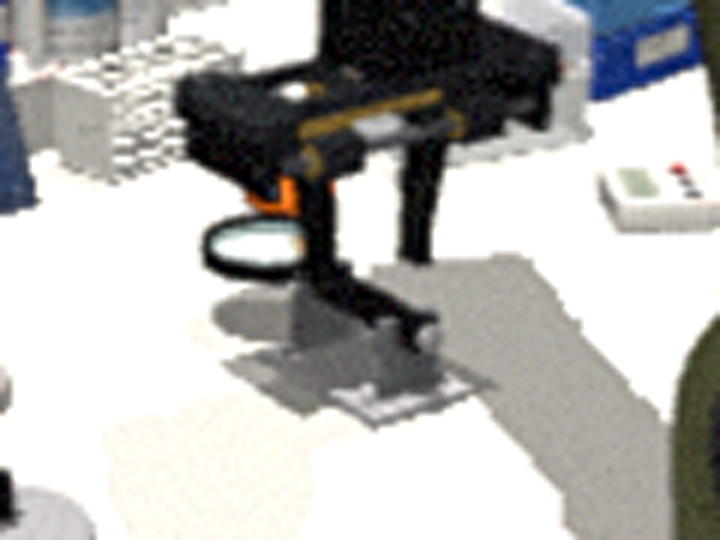

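Fingers straddle the handle at crop (315,265) and (415,255), still above it. Descend 3 cm more.

```bash
python3 -m handwheel '[{"xyz":[0,0,-0.8],"angular":[0.1,0.1,0]},{"xyz":[0,0,-0.9],"angular":[0,0,0]},{"xyz":[0,0,-0.8],"angular":[0,0,0]},{"xyz":[0,0,0],"angular":[0,0,0]},{"xyz":[0,0,0],"angular":[0,0,0]}]'
python3 - <<'E'
from bench import *
from h import *
np.set_printoptions(precision=4,suppress=True)
s=get_state();print("tcp",s["position"],s["time"],"need",need(),"f",s["ft_force"])
d=get_image("scene");cv2.imwrite("pics/s18.png",cv2.resize(np.clip(d["pixels"][210:290,290:370].astype(float)*1.3,0,255).astype(np.uint8),None,fx=7,fy=7,interpolation=cv2.INTER_CUBIC))
E
```

```text
time: 14.58
position: [0.5274, -0.1984, 0.0016]
tool_rot: [-1.176, 1.23, 1.175]
ft_force: [-0.0, -0.0, 0.8]
grip_width: 0.572
tcp [ 0.5274 -0.1984  0.0016] 14.5833 need [ 0.0168  0.053  -0.4045] f [-0.0167 -0.0486  0.7682]
```

View pics/s18.png

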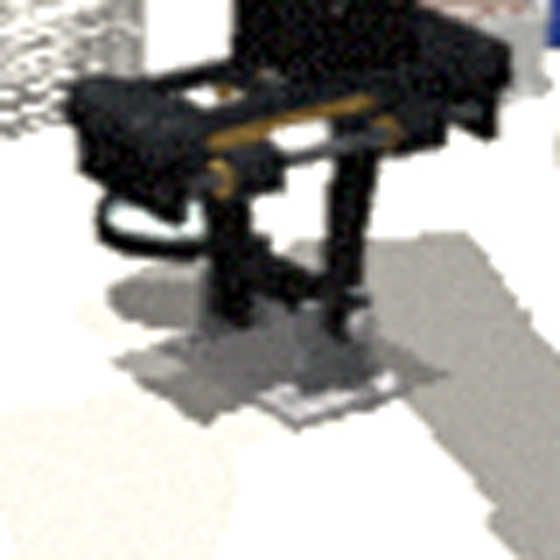

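```bash
python3 -m handwheel '[{"xyz":[0,0,-0.4],"angular":[0,0,0]},{"xyz":[0,0,0],"angular":[0,0,0]}]'; python3 -m handwheel '[{"xyz":[0,0,0],"angular":[0,0,0]},{"xyz":[0,0,0],"angular":[0,0,0]},{"xyz":[0,0,0],"angular":[0,0,0]},{"xyz":[0,0,0],"angular":[0,0,0]},{"xyz":[0,0,0],"angular":[0,0,0]}]' 0.8 35;python3 -m handwheel '[{"xyz":[0,0,0],"angular":[0,0,0]},{"xyz":[0,0,0],"angular":[0,0,0]},{"xyz":[0,0,0],"angular":[0,0,0]},{"xyz":[0,0,0],"angular":[0,0,0]}]'
python3 - <<'E'
from bench import *
from h import *
np.set_printoptions(precision=4,suppress=True)
s=get_state();print("tcp",s["position"],s["time"],"need",need(),"f",s["ft_force"])
d=get_image("scene");cv2.imwrite("pics/s19.png",cv2.resize(np.clip(d["pixels"][210:290,290:370].astype(float)*1.3,0,255).astype(np.uint8),None,fx=7,fy=7,interpolation=cv2.INTER_CUBIC))
E
```

```text
time: 14.8
position: [0.5274, -0.1984, -0.0026]
tool_rot: [-1.176, 1.23, 1.175]
ft_force: [-0.1, 0.2, 0.3]
grip_width: 0.573
time: 15.22
position: [0.5281, -0.1987, -0.0018]
tool_rot: [-1.177, 1.229, 1.174]
ft_force: [-0.7, -0.7, -0.1]
grip_width: 0.281
time: 15.55
position: [0.5283, -0.1987, -0.0016]
tool_rot: [-1.178, 1.228, 1.173]
ft_force: [0.4, -0.1, -0.1]
grip_width: 0.169
tcp [ 0.5283 -0.1987 -0.0016] 15.55 need [ 0.0283  0.1735 -0.4046] f [ 0.3655 -0.0562 -0.1423]
```

View pics/s19.png

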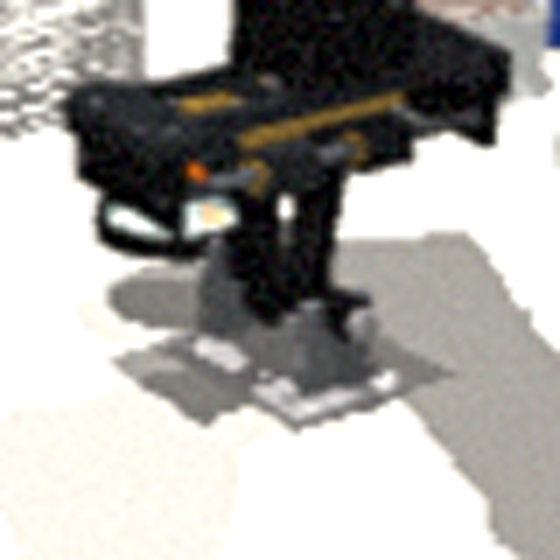

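Handle is gripped (opening 14.7 mm vs 15 mm handle). Lift straight up.

```bash
python3 -m handwheel '[{"xyz":[0,0,0.6],"angular":[0,0,0]},{"xyz":[0,0,1],"angular":[0,0,0]},{"xyz":[0,0,1.3],"angular":[0,0,0]},{"xyz":[0,0,1.5],"angular":[0,0,0]},{"xyz":[0,0,1.5],"angular":[0,0,0]}]'; python3 -m handwheel '[{"xyz":[0,0,1.3],"angular":[0,0,0]},{"xyz":[0,0,1],"angular":[0,0,0]},{"xyz":[0,0,0.6],"angular":[0,0,0]},{"xyz":[0,0,0],"angular":[0,0,0]}]'
python3 - <<'E'
from bench import *
from h import *
np.set_printoptions(precision=4,suppress=True)
s=get_state();print("tcp",s["position"],s["time"],"need",need(),"f",s["ft_force"])
d=get_image("scene");cv2.imwrite("pics/s20.png",cv2.resize(d["pixels"][160:290,270:400],None,fx=4.5,fy=4.5,interpolation=cv2.INTER_CUBIC))
cv2.imwrite("pics/w20.png",get_image("wrist")["pixels"])
E
```

```text
time: 16.02
position: [0.524, -0.1977, 0.0577]
tool_rot: [-1.172, 1.235, 1.18]
ft_force: [0.1, 0.4, -1.2]
grip_width: 0.168
time: 16.35
position: [0.5261, -0.1988, 0.0942]
tool_rot: [-1.175, 1.23, 1.174]
ft_force: [1.2, -0.5, -1.6]
grip_width: 0.168
tcp [ 0.5261 -0.1988  0.0942] 16.35 need [ 0.007   0.0551 -0.3302] f [ 1.2209 -0.5058 -1.6342]
```

View pics/s20.png

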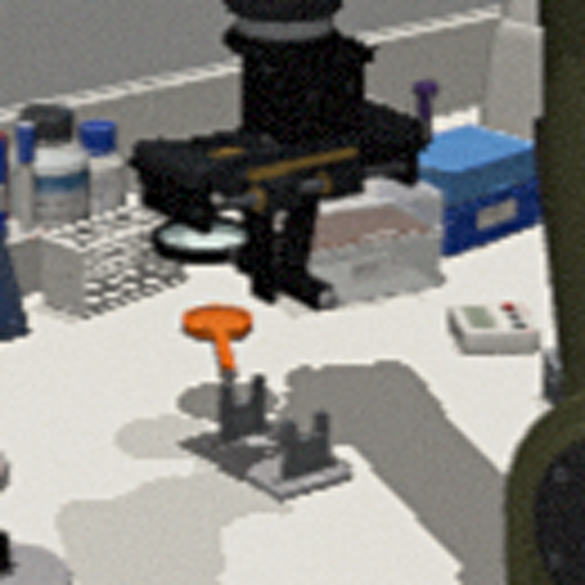

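View pics/w20.png

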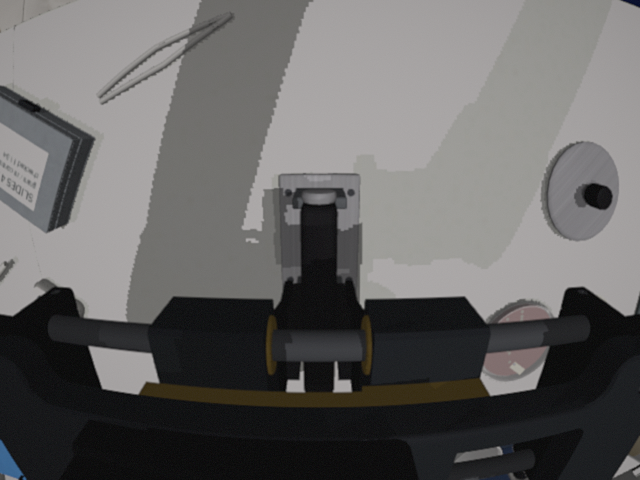

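Lens is lifted clear, looking level; rest stays. With the stand now unobstructed, I measure specimen and pointer tip.

Run:
```python
from bench import *
from h import *
for n,(r0,r1,c0,c1) in {"top":(190,270,190,270),"scene":(215,325,150,250)}.items():
    a=np.mean([get_image(n)["pixels"].astype(float) for _ in range(4)],0)
    np.save(f"avg_{n}.npy",a)
    c=np.clip(a[r0:r1,c0:c1]*(2 if n=="top" else 1.2),0,255).astype(np.uint8)
    cv2.imwrite(f"pics/avg_{n}.png",cv2.resize(c,None,fx=7 if n=="top" else 5.4,fy=7 if n=="top" else 5.4,interpolation=cv2.INTER_CUBIC))
```

```text
(no output)
```

View pics/avg_top.png

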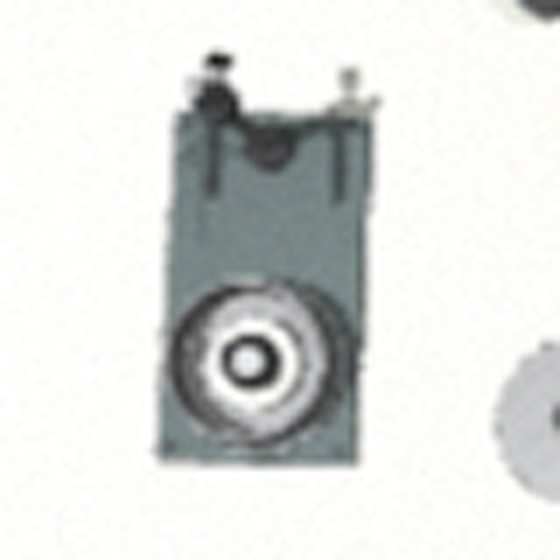

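View pics/avg_scene.png

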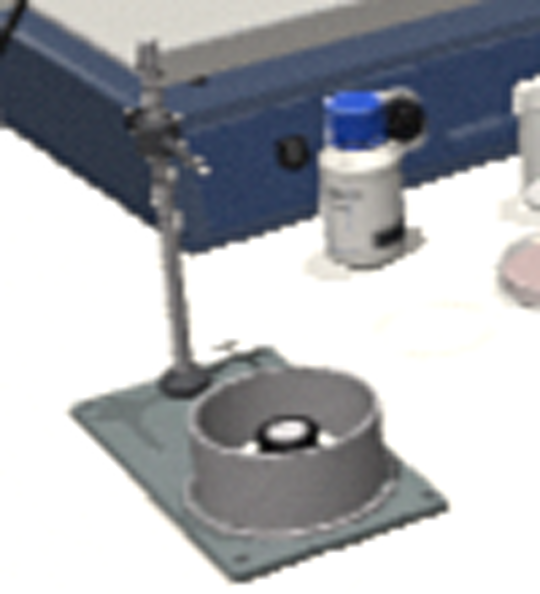

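Top: puck at crop (250,362), pointer tip (213,196). Scene: pointer from slider (160,130) to tip (206,169), puck (288,432).

```bash
python3 -m handwheel '[{"xyz":[-0.7,2,0.3],"angular":[0,0,0]},{"xyz":[-1.2,3,0.3],"angular":[0,0,0]},{"xyz":[-1.3,3.5,0.3],"angular":[0,0,0]},{"xyz":[-1.3,3.5,0],"angular":[0,0,0]},{"xyz":[-1.3,3.5,0],"angular":[0,0,0]}]'; python3 -m handwheel '[{"xyz":[-1.3,3.5,0],"angular":[0,0,0]},{"xyz":[-1.2,3,0],"angular":[0,0,0]},{"xyz":[-0.5,1.5,0],"angular":[0,0,0]},{"xyz":[0,0,0],"angular":[0,0,0]},{"xyz":[0,0,0],"angular":[0,0,0]}]'
python3 - <<'E'
from bench import *
from h import *
np.set_printoptions(precision=4,suppress=True)
s=get_state();print("tcp",s["position"],s["time"],"need",need(),"f",s["ft_force"])
t=get_image("top")
c=lambda p:(190+(p[0]+.5)/7-.5,190+(p[1]+.5)/7-.5)
print("specimen top",plane(t,*c((250,362)),.038),"jar rim",plane(t,*c((250,361)),.05))
sc=get_image("scene");e=lambda p:(150+(p[0]+.5)/5.4-.5,215+(p[1]+.5)/5.4-.5)
print("specimen scene",plane(sc,*e((288,431)),.038))
print("tip tri",tri([ray(t,*c((213,196))),ray(sc,*e((206,169)))]))
for p in [(206,169),(190,155),(175,142),(155,128)]:
    for y in (.2275,.23):
        o,r=ray(sc,*e(p));q=o+r*(y-o[1])/r[1];print(p,y,q)
cv2.imwrite("pics/w21.png",get_image("wrist")["pixels"])
cv2.imwrite("pics/s21.png",get_image("scene")["pixels"])
E
```

```text
time: 17.27
position: [0.4652, -0.0502, 0.1006]
tool_rot: [-1.168, 1.247, 1.159]
ft_force: [0.2, -0.3, -0.8]
grip_width: 0.17
time: 17.68
position: [0.4299, 0.0416, 0.1007]
tool_rot: [-1.174, 1.238, 1.169]
ft_force: [0.0, -0.8, -0.9]
grip_width: 0.172
tcp [0.4299 0.0416 0.1007] 17.6833 need [ 0.2895 -0.0838 -0.0231] f [ 0.0261 -0.8324 -0.8882]
specimen top [0.5215 0.2299 0.038 ] jar rim [0.5209 0.2273 0.05  ]
specimen scene [0.5233 0.23   0.038 ]
tip tri (array([0.5974, 0.2282, 0.1486]), [np.float64(0.0011765629165670286), np.float64(0.0011765629165670151)])
(206, 169) 0.2275 [0.5961 0.2275 0.1487]
(206, 169) 0.23 [0.5899 0.23   0.1515]
(190, 155) 0.2275 [0.6143 0.2275 0.1497]
(190, 155) 0.23 [0.608  0.23   0.1526]
(175, 142) 0.2275 [0.6316 0.2275 0.1507]
(175, 142) 0.23 [0.6253 0.23   0.1535]
(155, 128) 0.2275 [0.6559 0.2275 0.15  ]
(155, 128) 0.23 [0.6494 0.23   0.1528]
```

View pics/w21.png

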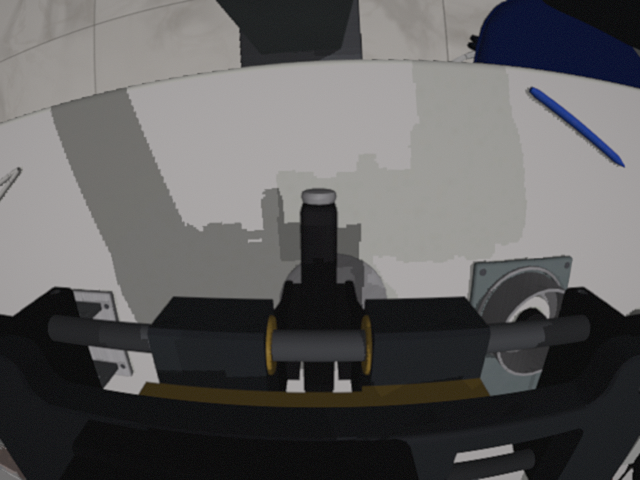

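View pics/s21.png

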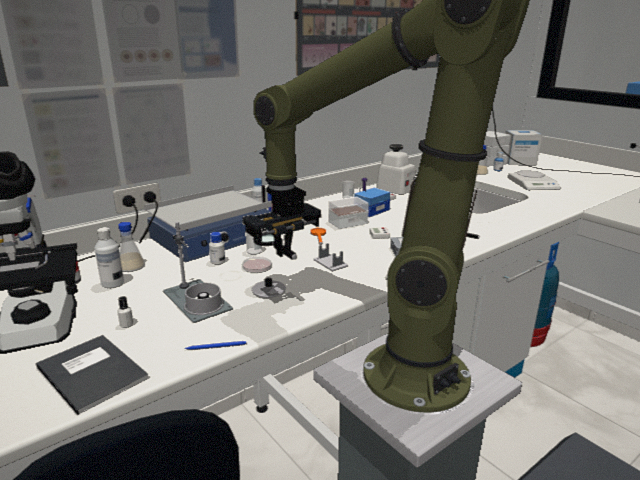

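Wrist view does not show the pointer (hidden by the gripper); scene shows lens in hand near (265,238). Measure the lens in the hand from top and scene.

Run:
```python
from bench import *
from h import *
np.set_printoptions(precision=4,suppress=True)
s=get_state();p=s["position"];t=get_image("top");sc=get_image("scene")
L=p+[.087,-.004,.0456];print(s["time"],p,L,proj(t,L),proj(sc,L))
for n,d,sc_ in(("t22",t,2.2),("s22",sc,1.4)):
    u,v=map(int,proj(d,L));print(n,u,v)
    cv2.imwrite(f"pics/{n}.png",cv2.resize(np.clip(d["pixels"][v-35:v+35,u-35:u+35]*sc_,0,255).astype(np.uint8),None,fx=8,fy=8,interpolation=cv2.INTER_CUBIC))
```

```text
17.8833 [0.4306 0.0397 0.1007] [0.5176 0.0357 0.1463] (np.float64(272.0852479196988), np.float64(240.78881741735034)) (np.float64(266.38727764679186), np.float64(238.76018738492843))
t22 272 240
s22 266 238
```

View pics/t22.png

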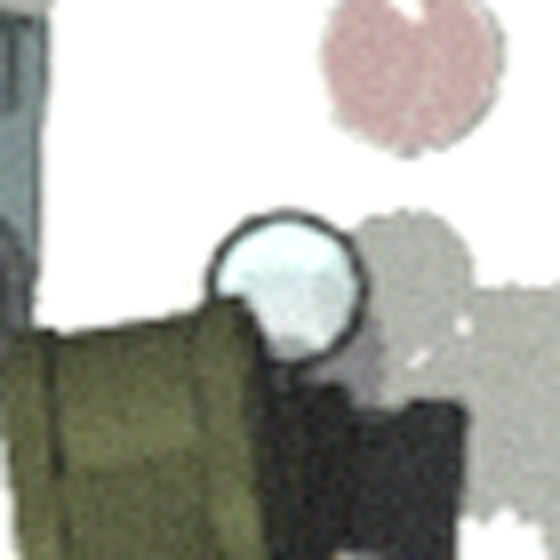

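View pics/s22.png

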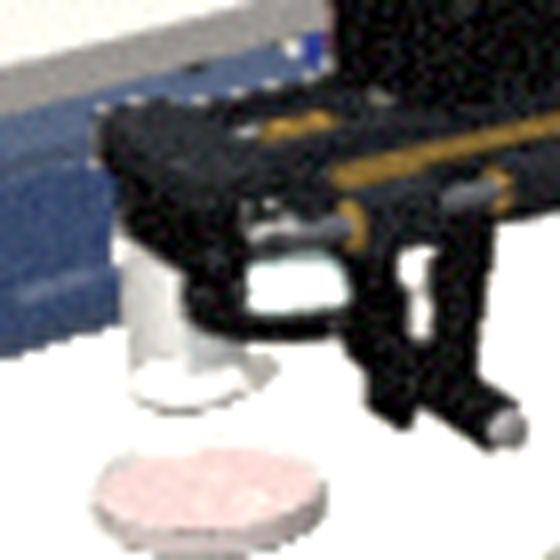

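```bash
python3 -m handwheel '[{"xyz":[0.1,2,0.1],"angular":[0.2,0,0]},{"xyz":[0.1,3,0.1],"angular":[0,0,0]},{"xyz":[0.1,3.3,0],"angular":[0,0,0]},{"xyz":[0.1,3.3,0.1],"angular":[0,0,0]},{"xyz":[0,3,0.1],"angular":[0,0,0]}]'; python3 -m handwheel '[{"xyz":[0,2.4,0],"angular":[0,0,0]},{"xyz":[0,1.4,0],"angular":[0,0,0]},{"xyz":[0,0.5,0],"angular":[0,0,0]},{"xyz":[0,0,0],"angular":[0,0,0]},{"xyz":[0,0,0],"angular":[0,0,0]}]'
python3 - <<'E'
from bench import *
from h import *
np.set_printoptions(precision=4,suppress=True)
s=get_state();print("tcp",s["position"],s["time"],"need",need(),"f",s["ft_force"])
E
```

```text
time: 18.4
position: [0.4373, 0.1783, 0.1047]
tool_rot: [-1.151, 1.251, 1.147]
ft_force: [0.1, 0.2, -0.5]
grip_width: 0.168
time: 18.82
position: [0.4385, 0.2275, 0.104]
tool_rot: [-1.153, 1.249, 1.15]
ft_force: [0.2, 0.3, -0.8]
grip_width: 0.167
tcp [0.4385 0.2275 0.104 ] 18.8167 need [ 0.2066 -0.0936  1.5076] f [ 0.2402  0.2643 -0.7694]
```

```bash
python3 -m handwheel '[{"xyz":[-0.3,0.7,0.1],"angular":[0.2,-0.1,1.5]},{"xyz":[0,0,0],"angular":[0,0,0]},{"xyz":[0,0,0],"angular":[0,0,0]},{"xyz":[0,0,0],"angular":[0,0,0]}]'
cat > fin.py <<'E'
from bench import *
from h import *
import sys
np.set_printoptions(precision=4,suppress=True)
s=get_state();p=s["position"];print("tcp",p,s["time"],"need",need(),"f",s["ft_force"])
k=sys.argv[1]
for n,(r0,r1,c0,c1),f,g in(("top",(190,270,180,260),7,2.2),("scene",(215,325,150,250),5.4,1.3)):
    a=np.mean([get_image(n)["pixels"].astype(float) for _ in range(3)],0)
    np.save(f"fin_{n}.npy",a)
    cv2.imwrite(f"pics/f{k}_{n}.png",cv2.resize(np.clip(a[r0:r1,c0:c1]*g,0,255).astype(np.uint8),None,fx=f,fy=f,interpolation=cv2.INTER_CUBIC))
E
python3 fin.py 1
```

```text
time: 19.15
position: [0.4363, 0.2301, 0.1049]
tool_rot: [-1.168, 1.237, 1.167]
ft_force: [-0.3, -0.1, -1.5]
grip_width: 0.166
tcp [0.4363 0.2301 0.1049] 19.15 need [ 0.0699 -0.0124  0.2538] f [-0.2743 -0.0964 -1.4564]
```

View pics/f1_top.png

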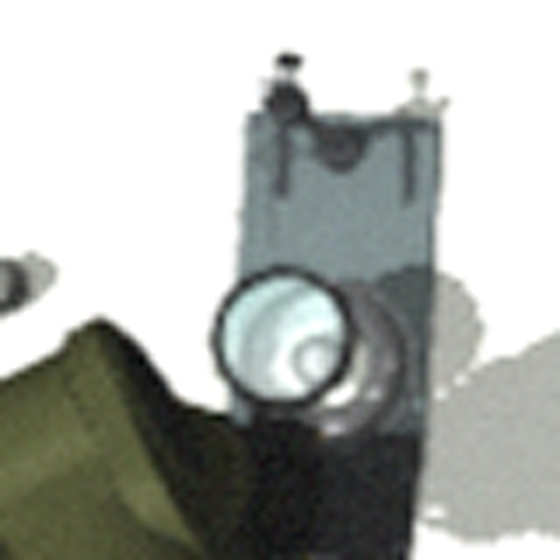

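View pics/f1_scene.png

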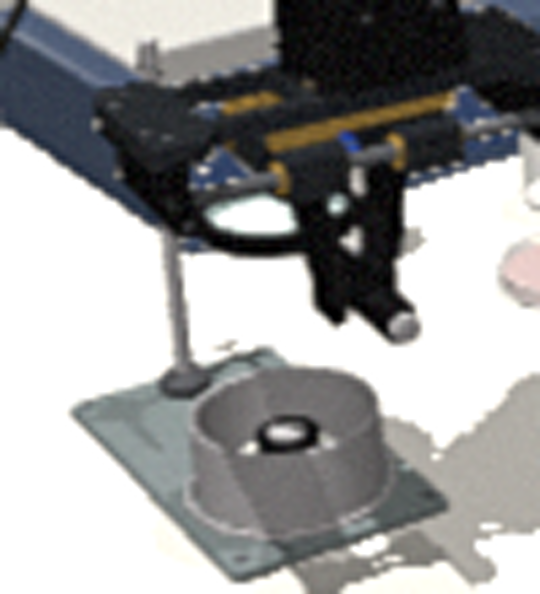

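Top: glass centre at crop (284,336), puck seen through/under it; pointer tip (282,196). Scene: lens at (255,225) above the open jar, tail at (403,325). Compute the offset.

Run:
```python
from bench import *
from h import *
np.set_printoptions(precision=4,suppress=True)
t=get_image("top");sc=get_image("scene");a=np.load("fin_top.npy").max(2);cv2.imwrite("pics/x.png",a)
# rim: dark ring; sub-pixel along radial lines from (220.1,237.5)
c0=np.array([220.1,237.5]);pts=[]
for th in np.radians(list(range(150,400,6))):
    rr=np.arange(6,13,.1);q=c0+np.outer(rr,[np.cos(th),np.sin(th)])
    v=cv2.remap(a.astype(np.float32),q[:,0].astype(np.float32)[None],q[:,1].astype(np.float32)[None],cv2.INTER_LINEAR)[0]
    i=v.argmin()
    if 8<rr[i]<11.5: pts.append(q[i])
pts=np.array(pts);(cx,cy),ax,an=cv2.fitEllipse(pts.astype(np.float32));print("rim",cx,cy,ax,len(pts))
A=np.c_[2*pts,np.ones(len(pts))];sol=np.linalg.lstsq(A,(pts**2).sum(1),rcond=None)[0];print("circle",sol[:2],np.sqrt(sol[2]+sol[:2]@sol[:2]))
p=get_state()["position"]
for z in(p[2]+.0456,):
    print("lens top",plane(t,cx,cy,z),plane(t,*sol[:2],z),"kin",p+[.086*np.cos(.056),-.086*np.sin(.056),.0456])
# specimen from avg_top (subpixel): bright dot centre in dark puck
b=np.load("avg_top.npy").max(2)[236:247,219:232];print(np.round(b).astype(int))
```

```text
rim 220.14805603027344 237.72300720214844 (18.772090911865234, 19.385957717895508) 42
circle [220.1869 237.6039] 9.459300679675419
lens top [0.5237 0.2248 0.1504] [0.5241 0.2247 0.1504] kin [0.522  0.226  0.1504]
[[ 67  86 101 100 109 122 128 128 126 116  93  70  73]
 [ 84 102 112 124 118 105 103 101 105 118 126 108  70]
 [ 74 105 118 109  79  43  33  33  40  84 119 128  96]
 [ 74 110 102  54  42  66  75  59  33  29  85 121 113]
 [ 88 119  86  33  77 110 117 102  61  24  53 106 128]
 [ 99 124  84  37  90 116 116 117  84  30  34  95 126]
 [109 122  90  46  87 112 115 110  72  28  41  97 129]
 [102 124 109  62  56  84  94  72  39  24  54 106 122]
 [ 84 119 128 101  54  33  28  23  29  43  83 116 111]
 [ 81 110 124 127 104  76  66  66  79  93 116 120  89]
 [ 72  98 110 122 126 128 116 117 128 129 120  95  72]][ WARN:0@3.530] global loadsave.cpp:1063 imwrite_ Unsupported depth image for selected encoder is fallbacked to CV_8U.
```

Run:
```python
from bench import *
from h import *
np.set_printoptions(precision=4,suppress=True)
t=get_image("top");sc=get_image("scene")
b=np.load("avg_top.npy").max(2)
print(np.round(b[206:222,212:244]).astype(int))
print("spec",plane(t,224.95,241.2,.038))
z=.152
for r in range(207,218):
    row=b[r,216:225];bg=np.median(b[r,221:226]);w=np.clip(bg-row,0,None);w[np.abs(np.arange(9)-4)>3]=0
    print(r,bg,(w*np.arange(216,225)).sum()/w.sum(),w.sum(),plane(t,(w*np.arange(216,225)).sum()/w.sum(),r,z)[:2])
```

```text
[[127 129 116  85  61  57  49  41  39  37  28  20  49  67  72  74  69  71
   83  90  90  87  81  78  65  54  62  70  69  74  78 106]
 [127 128 111  78  54  58  57  44  36  30  32  29  29  38  51  60  52  52
   57  55  57  49  39  40  41  40  40  39  39  58  62 101]
 [128 128 102  68  55  60  62  51  39  45  52  47  34  31  34  34  33  35
   30  34  37  38  40  44  45  40  40  44  49  51  48  96]
 [128 128 106  72  66  64  59  49  39  48  64  62  52  34  32  32  34  30
   28  28  34  45  49  58  55  45  39  54  63  62  53  98]
 [129 127 107  76  66  60  56  48  37  45  56  62  56  39  31  31  28  31
   30  28  42  57  66  65  66  52  40  56  66  67  56  97]
 [128 128 106  74  61  53  57  51  40  47  56  57  49  36  36  34  34  39
   38  31  50  65  65  65  65  54  40  53  66  65  56  99]
 [128 129 103  65  56  58  57  52  41  48  59  62  57  44  42  39  41  40
   36  40  57  64  65  66  66  54  38  54  67  67  58 100]
 [129 129 101  69  62  59  57  51  39  48  64  68  66  57  46  37  32  33
   38  56  65  67  65  66  66  53  40  55  68  67  58  98]
 [128 128 102  68  66  65  60  50  3
[... 876 characters left out ...]
8  68  63  88 119]
 [127 111  82  67  66  68  61  64  69  67  66  67  68  68  68  67  68  67
   68  68  65  67  66  68  67  67  67  67  67  62 100 128]]
spec [0.5218 0.2312 0.038 ]
207 30.0 223.0 1.0 [0.6368 0.2193]
208 44.75 220.0 5.75 [0.6329 0.2301]
209 52.5 220.07954545454547 22.0 [0.6292 0.2297]
210 56.0 220.08724832214764 37.25 [0.6255 0.2295]
211 49.25 220.20454545454547 11.0 [0.6218 0.2289]
212 57.25 220.11111111111111 31.5 [0.6181 0.229 ]
213 64.0 219.59315589353614 65.75 [0.6143 0.2308]
214 65.5 219.71428571428572 61.25 [0.6106 0.2301]
215 66.0 219.80427046263344 70.25 [0.607  0.2296]
216 66.5 219.64583333333334 72.0 [0.6033 0.23  ]
217 65.5 219.64454976303318 52.75 [0.5996 0.2299]
```

Run:
```python
from bench import *
from h import *
np.set_printoptions(precision=4,suppress=True)
sc=get_image("scene");a=np.load("fin_scene.npy").max(2)
e=lambda p:(150+(p[0]+.5)/5.4-.5,215+(p[1]+.5)/5.4-.5)
f=lambda P:(np.array(proj(sc,P))-[150,215]+.5)*5.4-.5
o,r=ray(sc,*e((403,325)))
for x in(.381,.3845):
    print("tail",o+r*(x-o[0])/r[0])
L=np.array([.5225,.225,.1505])
# lowest image row of bottom rim circle and top rim
for z in(.1445,.1505,.1565):
    th=np.radians(np.arange(0,360,3));C=np.array([f(L+[.0375*np.cos(q),.0375*np.sin(q),z-L[2]]) for q in th]);i=C[:,1].argmax();print("pred outer lowest",z,C[i],"left",C[C[:,0].argmin()])
cv2.imwrite("pics/f1z.png",cv2.resize(np.clip(np.load("fin_scene.npy")[240:285,175:235]*2.2,0,255).astype(np.uint8),None,fx=12,fy=12,interpolation=cv2.INTER_CUBIC))
```

```text
tail [0.381  0.2353 0.1544]
tail [0.3845 0.2336 0.1525]
pred outer lowest 0.1445 [263.8577 262.1404] left [195.9529 234.7949]
pred outer lowest 0.1505 [262.6795 250.1186] left [194.6715 222.9774]
pred outer lowest 0.1565 [261.4968 238.0502] left [193.3852 211.1152]
```

View pics/f1z.png

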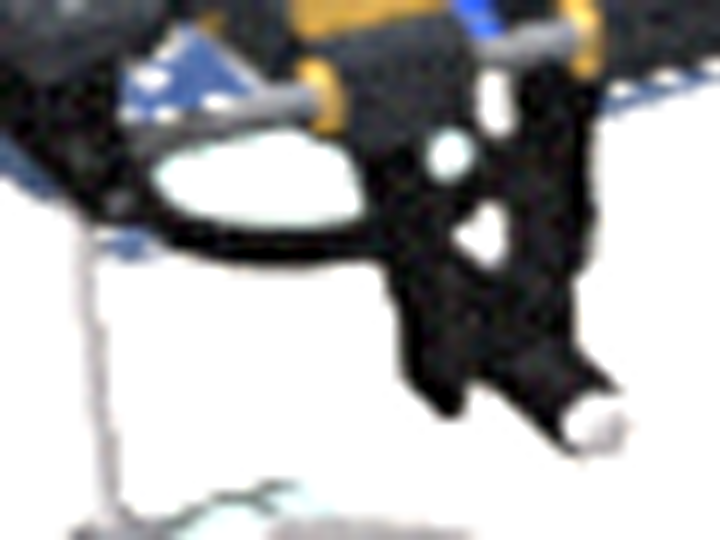

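Run:
```python
from bench import *
from h import *
np.set_printoptions(precision=4,suppress=True)
a=np.load("fin_scene.npy").max(2);print(np.round(a[250:268,192:206]).astype(int))
t=get_image("top");sc=get_image("scene")
e=lambda p:(150+(p[0]+.5)/5.4-.5,215+(p[1]+.5)/5.4-.5)
b=np.load("avg_scene.npy").max(2)
print(np.round(b[288:304,195:214]).astype(int))
print("pointer area");print(np.round(b[236:252,176:196]).astype(int))
print("spec tri",tri([ray(t,224.95,241.2),ray(sc,*e((288,431)))]))
```

```text
[[ 54  57  50  47  41  45  59  49  31  72  80  49  25  24]
 [ 48  50  71  84 103 128 143 132  94  49  38  22  23  25]
 [109 129 148 167 190 211 219 224 197 149 103  62  20  20]
 [167 206 221 222 222 224 224 225 224 225 223 148  41  12]
 [222 224 223 223 222 223 221 222 223 225 233 171  75  17]
 [229 225 223 221 222 222 221 221 222 224 230 186  95  21]
 [230 232 229 229 229 229 226 227 229 229 233 230 146  40]
 [126 168 190 208 228 238 235 234 235 216 196 169 111  43]
 [ 36  65  76  87  96 100 100 102 101  92  77  65  40  19]
 [  7  18   6  18  20  22  18  20  19  17  16  10  12   9]
 [  4  15  11   9  11   7  14  12   8   9  13   9  12  13]
 [ 36  20   9   7   2   2   1   6   3   6  17  21  28  31]
 [152 109  90  89  73  71  71  68  70  84  99 121 134 130]
 [235 234 236 238 238 237 236 235 235 235 236 238 236 209]
 [231 233 234 233 234 235 234 234 233 234 232 233 236 239]
 [229 229 229 228 228 230 230 229 229 229 229 228 232 236]
 [227 228 228 227 229 229 229 228 228 229 228 227 229 234]
 [229 226 228 228 228 228 228 229 228 229 226 228 229 233]]
[[ 86  90  92  96  96  99 100 102 100
[... 2049 characters left out ...]
72  74  72  75  78  73  82  76  89  92  82  76  74  76  73  79
   77  78]
 [ 58  60  76  86  88 126 102  75  74  74  91 170 130  80  76  79  79  75
   78  77]
 [ 58  57  74  85  94 134 106  76  73  74  78  96  88  76  77  77  76  76
   78  79]
 [ 60  59  65  68  73  96  81  74  72  75  76  78  78  77  78  75  74  76
   78  78]
 [ 58  58  90  92  84  75  72  72  74  77  80  80  78  78  76  78  76  74
   77  78]
 [ 56  61 113 120 103  82  75  76  72  72  78  77  78  78  76  75  77  78
   75  78]
 [ 56  59 112 114 101  76  68  74  74  75  75  77  76  79  78  76  78  75
   74  78]]
spec tri (array([0.5216, 0.2308, 0.0391]), [np.float64(0.00016051398216066564), np.float64(0.0001605139821606593)])
```

Run:
```python
import cv2,numpy as np
a=np.load("avg_scene.npy")[222:262,165:205]
cv2.imwrite("pics/pz.png",cv2.resize(np.clip(a*1.6,0,255).astype(np.uint8),None,fx=15,fy=15,interpolation=cv2.INTER_NEAREST))
```

```text
(no output)
```

View pics/pz.png

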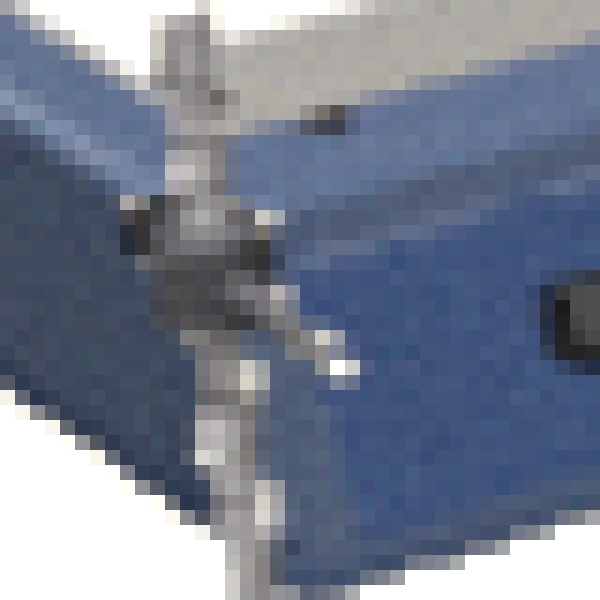

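Run:
```python
from bench import *
from h import *
np.set_printoptions(precision=2,suppress=True)
sc=get_image("scene");t=get_image("top")
for y in(.229,.2305):
    print("y",y)
    print(" rod top centre",np.array(proj(sc,[.6466,y,.2])),"back edge",np.array(proj(sc,[.651,y-.002,.2])))
    for z in(.148,.150,.152,.154): print(z,"tip",np.array(proj(sc,[.5918,y,z])),"mid",np.array(proj(sc,[.62,y,z])),"rod@z",np.array(proj(sc,[.6466,y,z])))
b=np.load("avg_scene.npy").max(2);print(np.round(b[218:240,170:186]).astype(int))
print("rod top in top img",proj(t,[.6466,.23,.2]),"slider",proj(t,[.6466,.23,.151]),"base",proj(t,[.6466,.23,.012]))
```

```text
y 0.229
 rod top centre [177.22 222.05] back edge [177.26 221.41]
0.148 tip [187.92 246.8 ] mid [183.4  243.35] rod@z [179.26 240.19]
0.15 tip [187.85 246.09] mid [183.32 242.65] rod@z [179.18 239.5 ]
0.152 tip [187.77 245.39] mid [183.25 241.96] rod@z [179.1  238.81]
0.154 tip [187.7  244.68] mid [183.17 241.26] rod@z [179.03 238.13]
y 0.2305
 rod top centre [176.68 222.18] back edge [176.72 221.54]
0.148 tip [187.38 246.94] mid [182.86 243.48] rod@z [178.73 240.32]
0.15 tip [187.31 246.23] mid [182.79 242.79] rod@z [178.65 239.64]
0.152 tip [187.23 245.53] mid [182.71 242.09] rod@z [178.57 238.95]
0.154 tip [187.16 244.82] mid [182.63 241.39] rod@z [178.5  238.26]
[[177 179 179 179 180 179 180 178 181 180 180 179 178 178 181 179]
 [177 180 181 179 179 178 177 179 177 178 182 180 178 180 180 178]
 [180 179 179 180 181 181 179 182 182 180 180 180 180 179 180 180]
 [179 180 179 181 180 182 182 183 179 180 180 181 182 181 181 182]
 [182 181 181 179 182 165 164 164 135 162 182 182 182 183 182 170]
 [180 183 181 182 182 146 115 106  92 155 184 172 168 155 146 128]
 [162 178 179 182 182 1
[... 573 characters left out ...]
1  92]
 [ 72  86 100 102  99  97 122 124 106  85  86  94  92  93  93  93]
 [ 62  66  78  94 101 100 108 102  92  74  84  92  92  92  92  92]
 [ 57  57  64 107  78  43  59  77  96  89  85  89 100  97  91  89]
 [ 60  59  60  50  38  46  65  94 108  96  68  62 126 110  80  73]
 [ 59  60  58  35  34  59  66  84  90  84  78  68  73  74  73  72]
 [ 58  61  60  37  33  50  69  72  74  70  58  41  37  63  73  78]
 [ 59  57  62  57  68  59  54  54  52  50  47  38  32  56  78  87]]
rod top in top img (np.float64(217.20278553944877), np.float64(201.91152926323585)) slider (np.float64(220.27847362121054), np.float64(204.34495110109864)) base (np.float64(228.1080303122502), np.float64(210.5395370689474))
```

Combining views: lens is about 6 mm short in y and 2 mm far in x of the specimen (0.5217, 0.2307); scene comparison puts the lens about 2 mm above the pointer (tip ≈0.150). Correct.

```bash
python3 -m handwheel '[{"xyz":[-0.15,0.6,-0.2],"angular":[0.1,0,0]},{"xyz":[0,0,0],"angular":[0,0,0]},{"xyz":[0,0,0],"angular":[0,0,0]},{"xyz":[0,0,0],"angular":[0,0,0]}]'
cat > lens.py <<'E'
from bench import *
from h import *
np.set_printoptions(precision=4,suppress=True)
t=get_image("top");a=np.load("fin_top.npy").max(2);p=get_state()["position"]
c0=np.array(proj(t,p+[.087,-.005,.0456]));pts=[]
for th in np.radians(list(range(150,400,6))):
    rr=np.arange(6,13,.1);q=c0+np.outer(rr,[np.cos(th),np.sin(th)])
    v=cv2.remap(a.astype(np.float32),q[:,0].astype(np.float32)[None],q[:,1].astype(np.float32)[None],cv2.INTER_LINEAR)[0];i=v.argmin()
    if 8<rr[i]<11.5: pts.append(q[i])
pts=np.array(pts);A=np.c_[2*pts,np.ones(len(pts))];sol=np.linalg.lstsq(A,(pts**2).sum(1),rcond=None)[0]
print("circle",sol[:2],np.sqrt(sol[2]+sol[:2]@sol[:2]),len(pts));L=plane(t,*sol[:2],p[2]+.0456);print("lens",L,"minus spec",L[:2]-[.5217,.2307])
b=np.load("fin_scene.npy").max(2);sc=get_image("scene")
for z in(.1425,.1445,.1465): 
    C=np.array([proj(sc,[L[0]+.0375*np.cos(q),L[1]+.0375*np.sin(q),z]) for q in np.radians(range(0,360,3))]);i=C[:,1].argmax();print("rim low pred",z+.006,C[i])
u=int(round(C[i][0]));print(u,np.round(b[255:270,u-2:u+3].mean(1)).astype(int))
E
python3 fin.py 2; python3 lens.py
```

```text
time: 20.23
position: [0.4343, 0.2378, 0.1025]
tool_rot: [-1.168, 1.235, 1.169]
ft_force: [0.3, 0.3, -0.6]
grip_width: 0.167
tcp [0.4343 0.2378 0.1025] 20.2333 need [-0.0392 -0.028   0.1665] f [ 0.2622  0.2517 -0.6231]
circle [218.3238 238.5915] 9.639251809359624 41
lens [0.5206 0.2318 0.1482] minus spec [-0.0011  0.0011]
rim low pred 0.1485 [196.2858 264.8926]
rim low pred 0.1505 [196.2115 264.1499]
rim low pred 0.1525 [196.1371 263.4062]
196 [224 223 223 230 187  76  12  10  11  91 236 234 229 227 228]
```

View pics/f2_top.png

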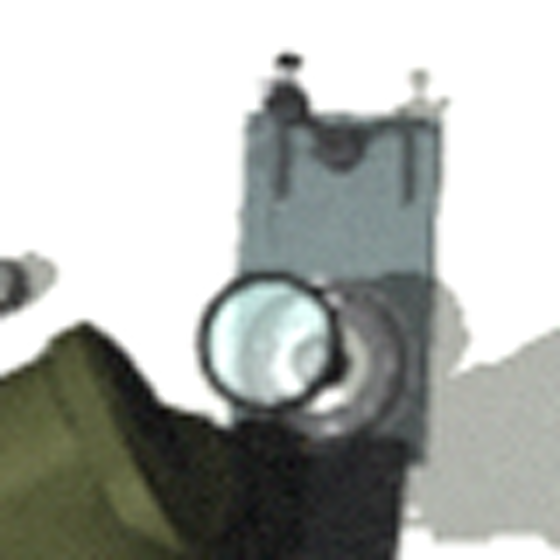

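View pics/f2_scene.png

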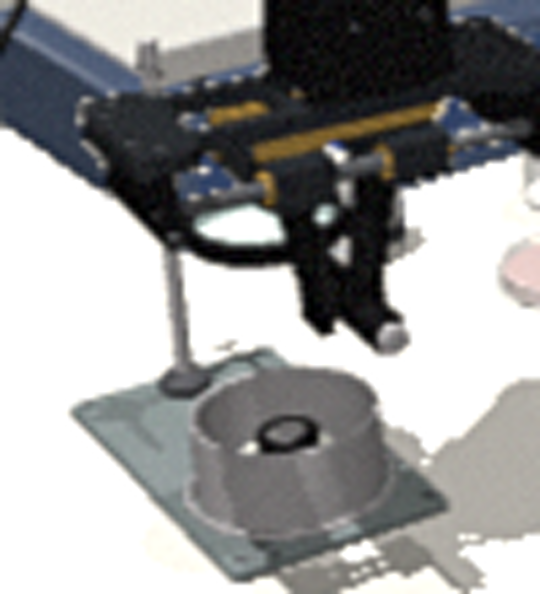

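```bash
python3 -m handwheel '[{"xyz":[0.1,-0.1,0.05],"angular":[0,0,0]},{"xyz":[0,0,0],"angular":[0,0,0]},{"xyz":[0,0,0],"angular":[0,0,0]},{"xyz":[0,0,0],"angular":[0,0,0]},{"xyz":[0,0,0],"angular":[0,0,0]}]'
python3 fin.py 3; python3 lens.py
python3 - <<'E'
from bench import *
from h import *
np.set_printoptions(precision=4,suppress=True)
sc=get_image("scene");p=get_state()["position"];b=np.load("fin_scene.npy")
u,v=map(int,proj(sc,p+[-.054,.003,.0456]));print(u,v)
cv2.imwrite("pics/tz.png",cv2.resize(np.clip(b[v-20:v+20,u-25:u+15]*1.3,0,255).astype(np.uint8),None,fx=14,fy=14,interpolation=cv2.INTER_NEAREST))
for dz in(.0436,.0456,.0476,.0496):print(dz,proj(sc,p+[-.0545,.0031,dz]))
d=get_image("top");cv2.imwrite("pics/t_end.png",np.clip(d["pixels"]*1.8,0,255).astype(np.uint8))
cv2.imwrite("pics/s_end.png",sc["pixels"])
E
```

```text
time: 21.05
position: [0.4358, 0.2362, 0.1033]
tool_rot: [-1.167, 1.235, 1.168]
ft_force: [-0.4, 0.1, -0.8]
grip_width: 0.17
tcp [0.4358 0.2362 0.1033] 21.05 need [-0.0465 -0.0027  0.2265] f [-0.3838  0.0969 -0.838 ]
circle [218.6258 238.2228] 9.707459855939408 42
lens [0.5219 0.2306 0.1488] minus spec [ 0.0002 -0.0001]
rim low pred 0.1485 [196.5013 264.5744]
rim low pred 0.1505 [196.4273 263.8325]
rim low pred 0.1525 [196.3531 263.0896]
196 [222 222 227 235 114  30  13   4  48 182 234 231 228 227 228]
222 277
0.0436 (np.float64(222.8350378557563), np.float64(278.1730420753196))
0.0456 (np.float64(222.7742097721388), np.float64(277.3918458585277))
0.0476 (np.float64(222.71329809152897), np.float64(276.60957603148466))
0.0496 (np.float64(222.6523026414754), np.float64(275.82623037944944))
```

View pics/tz.png

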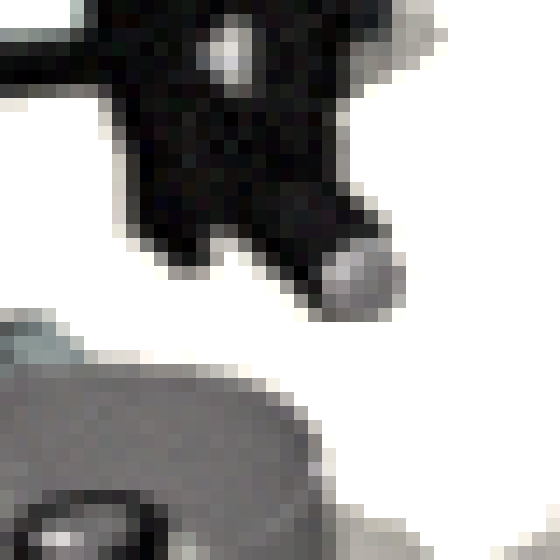

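View pics/t_end.png

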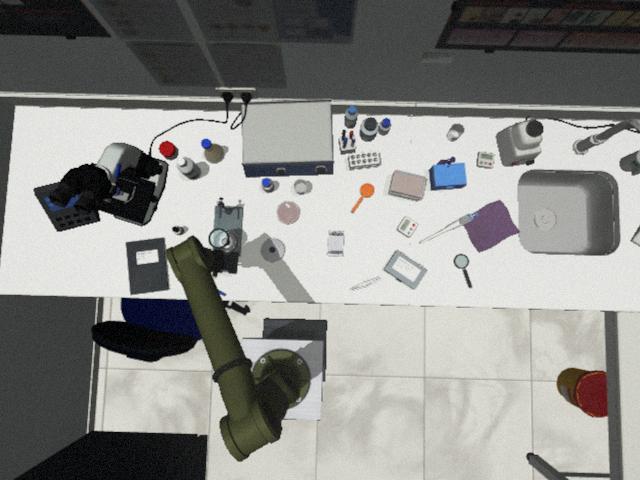

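View pics/s_end.png

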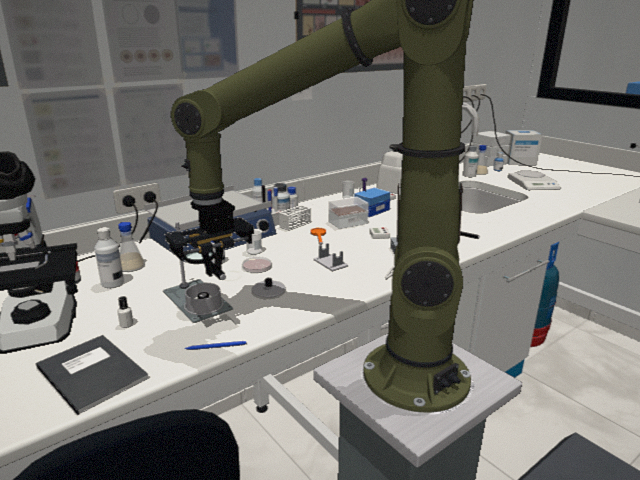

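Final checks: glass centre is within ~1 mm of the specimen, rim and tail read the same height (level), lid and bystanders unmoved in the top view. Confirm steadiness, then hand in.

```bash
python3 -m handwheel '[{"xyz":[0,0,0],"angular":[0,0,0]},{"xyz":[0,0,0],"angular":[0,0,0]},{"xyz":[0,0,0],"angular":[0,0,0]},{"xyz":[0,0,0],"angular":[0,0,0]},{"xyz":[0,0,0],"angular":[0,0,0]}]'
python3 - <<'E'
from bench import *
s=get_state();print(s["position"],abs(s["qd"]).max(),s["ft_force"],s["grip_width"])
print(close_job())
E
```

```text
time: 21.97
position: [0.4358, 0.2362, 0.1033]
tool_rot: [-1.167, 1.235, 1.168]
ft_force: [0.7, 0.1, -1.8]
grip_width: 0.171
[0.43584028 0.23623993 0.10326663] 0.001348204661728085 [ 0.71438122  0.09739842 -1.77857747] 0.17093521603500034
the job is handed in; nothing more can be done
None
```

I took the lid off by its knob and set it flat, knob up, on the bare worktop clear of the stand, around (0.49, 0.05). The black lens from the rest is now held level over the specimen in the open jar. I handed the job in at about 22 s of the 59 s allowed.

- **First grip on the knob:** It closed on air. The real fingertips turned out to be about 31 mm short of the reported TCP, so I corrected for that on both grasps.
- **Position and level:** In the last top view the glass centre was about 1 mm or less from the specimen in x and y. Rim and handle tail read the same height, so the lens is level, and the arm was steady.
- **Height (the views disagree):** The scene camera puts the lens mid-plane at about 0.151 m and the pointer tip at 0.150–0.151 m. The arm's own reading puts the lens at about 0.149 m, so the height is only sure to about 2 mm. The pointer was hidden behind the gripper at the end, so its height comes from an earlier picture.
- **Rest of the bench:** In the last pictures the jar, rest, lid and other things looked unmoved, and the forces showed nothing beyond the lens's weight.

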